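Lock the pan and load the bottle shaker

TASK

Get the tincture shaker ready for its next run: first take the tapered lock pin from its parking bracket and drive it fully home through the pan's ear and the drive plate below it, so that it pulls the two holes into line. With the pan locked, gently stand every amber bottle from the cardboard pad upright on the pan's floor, packed as a hexagon with one in the middle and the others round it. Turn the black stroke knob until the red pointer is level with the green mark, and leave the white jars and everything else on the bench where they are.

Things in the scene. Friction and masses are not known exactly. Their poses are not given: they have to be found in the camera images.
- shaker: Fixed white bench shaker, 220 (x) x 322 (y) mm, deck 70 mm above the table; origin at table height, 11 mm to -y of its middle; at yaw 0 x points away from the robot, y to its left. Round pan on the left half (axis at y = 90 mm), knob and scale on the right. A parking bracket (top 70 mm above the table, 16 mm hole at x = 0, y = -170 mm) sticks out of its right end.
- lock_pin: Loose steel pin, 140 g, red handle; starts upright in the parking bracket, collar on the bracket. Origin at the centre of the collar's underside, z towards the handle. Collar 26 mm dia x 6; handle 22 mm dia from 6 to 40 mm above the origin. Below: shank 13.5 mm dia for 22 mm, then a taper over 30 mm to a 6 mm tip, 52 mm below the origin.
- pan (a joint): Rotation of the pan about its vertical axis, rad, + anticlockwise from above; 0 = its ear's hole exactly over the drive plate's hole. Stiff (about 0.25 N m of friction), starts a few hundredths of a rad (3 to 6 mm at the hole) out of line; stops at +-0.1.
- pan_floor (a point): Centre of the pan's inner floor, 94 mm above the table. Steel pan, inside 145 mm dia (allow 142), wall 4 mm, rim 37 mm above this floor. Axes turn with the pan; the ear lies towards +y. Seven bottles fit: one in the middle, six round it 47 mm from the axis, 60 degrees apart.
- pan_hole (a point): Centre of the 15 mm hole in the pan's ear, on the ear's top face, 94 mm above the table, 112 mm from the pan's axis on the shaker's left side. The ear is 8 mm thick; 2 mm of air below it, then the drive plate's ear. The locked pin's collar rests on this face, its origin at this point.
- plate_hole (a point): Centre of the 15 mm hole in the fixed drive plate's ear (8 mm thick), on its top face, 84 mm above the table; open air below. The pan's hole must come over this one.
- stroke_knob (a joint): Angle of the black knob on the control panel, rad, + clockwise from above, 0 to 7, light friction (0.05 N m); geared by rack and pinion to the red pointer: 8 mm of pointer travel per rad, clockwise sends it towards the shaker's +y (left).
- knob_grip (a point): On the vertical axis of the round knob (36 mm dia, 28 mm tall, top 102 mm above the table), 19 mm above the knob's foot, 93 mm above the table: where to grip it. The deck around it is 70 mm above the table.
- pointer_tip (a point): Tip of the red pointer, which slides along the shaker's y beside a white scale at the far end of the control panel.
- mark_line (a point): The line of the green mark on the other side of the scale; it cannot be moved by hand. Axes as the shaker's; the pointer is set when the tip and this line have the same y in them.
- bottle1: Squat amber glass bottle, about 120 g; origin at the centre of its underside, z up. Body 44 mm dia to 40 mm, shoulder to 50 mm, then a black cap 20 mm dia from 50 to 77 mm height. Starts on a fixed flat cardboard pad (225 x 225 x 2 mm) to the robot's right, where bottles and two white jars stand 70 mm apart in three rows of three. May be absent.
- bottle2: Squat amber glass bottle, about 120 g; origin at the centre of its underside, z up. Body 44 mm dia to 40 mm, shoulder to 50 mm, then a black cap 20 mm dia from 50 to 77 mm height. Starts on a fixed flat cardboard pad (225 x 225 x 2 mm) to the robot's right, where bottles and two white jars stand 70 mm apart in three rows of three. May be absent.
- bottle3: Squat amber glass bottle, about 120 g; origin at the centre of its underside, z up. Body 44 mm dia to 40 mm, shoulder to 50 mm, then a black cap 20 mm dia from 50 to 77 mm height. Starts on a fixed flat cardboard pad (225 x 225 x 2 mm) to the robot's right, where bottles and two white jars stand 70 mm apart in three rows of three. May be absent.
- bottle4: Squat amber glass bottle, about 120 g; origin at the centre of its underside, z up. Body 44 mm dia to 40 mm, shoulder to 50 mm, then a black cap 20 mm dia from 50 to 77 mm height. Starts on a fixed flat cardboard pad (225 x 225 x 2 mm) to the robot's right, where bottles and two white jars stand 70 mm apart in three rows of three. May be absent.
- bottle5: Squat amber glass bottle, about 120 g; origin at the centre of its underside, z up. Body 44 mm dia to 40 mm, shoulder to 50 mm, then a black cap 20 mm dia from 50 to 77 mm height. Starts on a fixed flat cardboard pad (225 x 225 x 2 mm) to the robot's right, where bottles and two white jars stand 70 mm apart in three rows of three. May be absent.
- bottle6: Squat amber glass bottle, about 120 g; origin at the centre of its underside, z up. Body 44 mm dia to 40 mm, shoulder to 50 mm, then a black cap 20 mm dia from 50 to 77 mm height. Starts on a fixed flat cardboard pad (225 x 225 x 2 mm) to the robot's right, where bottles and two white jars stand 70 mm apart in three rows of three. May be absent.
- bottle7: Squat amber glass bottle, about 120 g; origin at the centre of its underside, z up. Body 44 mm dia to 40 mm, shoulder to 50 mm, then a black cap 20 mm dia from 50 to 77 mm height. Starts on a fixed flat cardboard pad (225 x 225 x 2 mm) to the robot's right, where bottles and two white jars stand 70 mm apart in three rows of three. May be absent.
- jar_a: White jar with an orange label, 51 mm dia, 48 mm tall, among the bottles: not for the shaker. Origin under its centre.
- jar_b: White jar with a green label, 51 mm dia, 48 mm tall, among the bottles: not for the shaker. Origin under its centre.
- tape_roll: Brown tape roll lying flat, 100 mm dia, 48 mm tall; bystander. Origin under its centre.
- carton_a: Small white and green carton, 55 x 55 x 100 mm, upright; bystander. Origin under its centre.
- carton_b: Small white and orange carton, 55 x 55 x 100 mm, upright; bystander. Origin under its centre.
- marker_pen: Marker pen lying flat, 130 mm long along its x, 18 mm thick; bystander.
- big_jar: Large white jar with a green lid, 90 mm dia, 135 mm tall, on the near left; bystander. Origin under its centre.
Mind the look-alikes: they are no part of the job. What is shaped like the bottle3 but blue or pink is not meant.

How it is judged (in metres and radians):
On the way:
1. the lock pin is driven home and the holes are in line, before any bottle is in the pan (distance between lock_pin and pan_hole below 0.004 m and angle between lock_pin's own z axis and vertical below 0.06 rad and value of joint pan between -0.02 and 0.02 rad and horizontal distance between each of bottle1, bottle2, bottle3, bottle4, bottle5, bottle6, bottle7 and pan_floor above 0.08 m), for 0.2 s.
At the end, for the whole second after the job is handed in: Pin upright, its collar within 4 mm of the pan ear's hole, pan within 0.02 rad of line; pointer within 1.5 mm of the mark; every bottle upright (0.07 rad) on the pan's floor, one within 11 mm of the pan's axis, each other one 38 to 51 mm from it (distance between lock_pin and pan_hole below 0.004 m and angle between lock_pin's own z axis and vertical below 0.06 rad and value of joint pan between -0.02 and 0.02 rad and y of pointer_tip in the frame of mark_line between -0.0015 and 0.0015 m and horizontal distance between each of bottle1, bottle2, bottle3, bottle4, bottle5, bottle6, bottle7 and pan_floor below 0.0515 m and (horizontal distance between bottle1 and pan_floor below 0.011 m or horizontal distance between bottle1 and pan_floor above 0.038 m) and z of bottle1 in the frame of pan_floor between -0.003 and 0.004 m and angle between each of bottle1, bottle2, bottle3, bottle4, bottle5, bottle6, bottle7's own z axis and vertical below 0.07 rad and (horizontal distance between bottle2 and pan_floor below 0.011 m or horizontal distance between bottle2 and pan_floor above 0.038 m) and z of bottle2 in the frame of pan_floor between -0.003 and 0.004 m and (horizontal distance between bottle3 and pan_floor below 0.011 m or horizontal distance between bottle3 and pan_floor above 0.038 m) and z of bottle3 in the frame of pan_floor between -0.003 and 0.004 m and (horizontal distance between bottle4 and pan_floor below 0.011 m or horizontal distance between bottle4 and pan_floor above 0.038 m) and z of bottle4 in the frame of pan_floor between -0.003 and 0.004 m and (horizontal distance between bottle5 and pan_floor below 0.011 m or horizontal distance between bottle5 and pan_floor above 0.038 m) and z of bottle5 in the frame of pan_floor between -0.003 and 0.004 m and (horizontal distance between bottle6 and pan_floor below 0.011 m or horizontal distance between bottle6 and pan_floor above 0.038 m) and z of bottle6 in the frame of pan_floor between -0.003 and 0.004 m and (horizontal distance between bottle7 and pan_floor below 0.011 m or horizontal distance between bottle7 and pan_floor above 0.038 m) and z of bottle7 in the frame of pan_floor between -0.003 and 0.004 m and horizontal distance between any of bottle1, bottle2, bottle3, bottle4, bottle5, bottle6, bottle7 and pan_floor below 0.011 m); the robot touches nothing.
It fails at once if a glass bottle is dropped into the pan (still falling at over 0.6 m/s just above its floor) ((horizontal distance between bottle1 and pan_floor below 0.07 m and z of bottle1 in the frame of pan_floor between 0.005 and 0.03 m and linear speed of bottle1 above 0.6 m/s) or (horizontal distance between bottle2 and pan_floor below 0.07 m and z of bottle2 in the frame of pan_floor between 0.005 and 0.03 m and linear speed of bottle2 above 0.6 m/s) or (horizontal distance between bottle3 and pan_floor below 0.07 m and z of bottle3 in the frame of pan_floor between 0.005 and 0.03 m and linear speed of bottle3 above 0.6 m/s) or (horizontal distance between bottle4 and pan_floor below 0.07 m and z of bottle4 in the frame of pan_floor between 0.005 and 0.03 m and linear speed of bottle4 above 0.6 m/s) or (horizontal distance between bottle5 and pan_floor below 0.07 m and z of bottle5 in the frame of pan_floor between 0.005 and 0.03 m and linear speed of bottle5 above 0.6 m/s) or (horizontal distance between bottle6 and pan_floor below 0.07 m and z of bottle6 in the frame of pan_floor between 0.005 and 0.03 m and linear speed of bottle6 above 0.6 m/s) or (horizontal distance between bottle7 and pan_floor below 0.07 m and z of bottle7 in the frame of pan_floor between 0.005 and 0.03 m and linear speed of bottle7 above 0.6 m/s)).
It fails at once if a bystander on the bench is pushed more than 40 mm (distance of any of tape_roll, carton_a, carton_b, marker_pen, big_jar from where it was at the start of the episode above 0.04 m).
It fails at once if a white jar is knocked over or taken away (more than 80 mm) (distance of any of jar_a, jar_b from where it was at the start of the episode above 0.08 m or angle between any of jar_a, jar_b's own z axis and vertical above 0.6 rad).
Of bottle1, bottle2, bottle3, bottle4, bottle5, bottle6, bottle7 only 5 to 7 are there at a start; the rules pass over those that are not, and their reading is None.
At some moment in a run one of bottle1, bottle2, bottle3, bottle4, bottle5, bottle6, bottle7 may be knocked a few centimetres aside while the robot is not near it.
It also fails if it takes over 208 s, if anything falls off the work surface, if the arm or the gripper's body presses on something with over 40 N, if the wrist force passes 120 N, or if a joint passes its speed limit or range.

ROBOT

A 6-joint arm with a two-finger parallel gripper is mounted at the origin on the work surface. World frame = base frame: x ahead of the robot, y to its left, z up, the work surface at z = 0. Lengths are in m, angles in degrees, forces in N, time in s.
With the tool pointing down it reaches from about 0.375 to 0.9 m from the base axis. Payload 3.1 kg.
Tool frame: the origin (TCP) lies between the finger pads; the fingertips stand 11 mm ahead of it and the grasp point (between the pads) lies 8 mm behind it; x points along the fingers, y is the direction in which the jaws open and shut, and the axes are right-handed (so a half turn about x gives the same grasp; the last joint's range is limited). The gripper opens to 87 mm and grips with 3 to 60 N. Pads are 19 mm wide; open, the fingers measure 117 mm over their backs; the gripper's body (75 mm by 190 mm) begins 51 mm behind the grasp point.
Start: joints at [56.408, 30.224, 82.088, -0, 67.689, -10.227], TCP at [0.248, 0.574, 0.234] pointing down, gripper open.
Joint ranges: [-176.69, 176.69], [-43.24, 126.21], [12.49, 139.97], [-82, 262], [0, 151.66], [-163.58, 163.58]. Speed limits (degrees/s): [159.86, 159.86, 180, 180, 180, 180].

INTERFACE

Orientations are given as a 3x3 rotation matrix whose columns are the frame's x, y, z axes.
In Python, from rig import bot gives the robot as it stands.
- The arm moves only by the shell command python3 -m inch 'ROWS' [OPENING]. ROWS is a JSON object of lists of equal length, an entry for each row: "dp": the shift along the tool's x, y, z in mm, a list of three; "yaw": the turn about the tool's x in degrees. In form: {"dp": [[tx, ty, tz], ...], "yaw": [yaw, ...]}. A call has 1 to 20 rows; each row shifts and turns the commanded pose from where the row before left it, along the tool's axes as they then stand; what a row does not reach is not made up. A row lasts 1/12 s, in which the tool goes at most 41.7 mm and 7.16 degrees, less where a joint would pass 70% of its speed; a pose out of reach is approached as far as the arm can. A call is refused whole if a number of a shift passes 41.7 or a number of a turn 7.16, either way. A call with a gripper value outside its range is refused whole. OPENING is the finger opening in mm, from 0 to 87, set as the call begins (- or left out, the last holds). The fingers move at their own pace and stop on an object; the grip force is fixed at half the most. Time passes only in rows, so rows that do not move let the fingers close. It gives the time, the measured TCP pose, the force and the opening at its end, in the units of the state.
- bot.read_state(): the state, without advancing time (a new reading comes with each control period).
- bot.capture(name): name is "side" or "top" or "wrist"; returns a dict with "color" (420x560x3 uint8, red, green, blue), "intrinsics" (3x3 intrinsics, pixels), "pose" (4x4, takes a point from camera to world coordinates). Camera axes: x right, y down, z forward; pixel columns grow to the right and rows downward; lengths in m; the calibration is good to about 2 mm. A picture is of the moment at which its call begins. There is no depth.
- bot.hand_in(): hands the job in, once; it reports no verdict.
The state is a dict: "time_s": time; "joint_positions": joint angles; "qvel": joint speeds; "tau": joint torques, N m; "position": TCP position; "tcp_rot": TCP orientation; "force": force on the tool from outside, world axes, zero at the start; "moment": the same for the moment, N m; "opening": opening from 0.0 (shut) to 1.0 (fully open).
Only numpy, scipy, OpenCV 4.12 (cv2) and the standard library are available. Lean on these libraries where they do the work, as an engineer would, in place of code of your own. Each camera call takes 0.05 s, during which the arm holds its last target.

## Working session

There is one attempt and no reset: what is moved stays moved. The work goes in short steps, Python scripts to look and compute and a shell command to move; the robot and the scene stay as the last step left them, time stands still between calls to the robot, and variables do not carry over. Pictures are saved under pics/ and viewed, and the job is handed in when it is done.

```bash
ls; mkdir -p pics; cat > h.py <<'E'
import numpy as np, cv2
from rig import bot
def cap(n,save=None):
    c=bot.capture(n)
    if save: cv2.imwrite('pics/'+save+'.png',c['color'][:,:,::-1])
    return c
def ray(c,u,v,z):
    K=np.array(c['intrinsics']);T=np.array(c['pose'])
    d=T[:3,:3]@np.linalg.solve(K,[u,v,1.]);o=T[:3,3]
    return o+d*(z-o[2])/d[2]
def proj(c,p):
    K=np.array(c['intrinsics']);T=np.array(c['pose'])
    q=K@(T[:3,:3].T@(np.asarray(p)-T[:3,3]));return q[:2]/q[2]
E
python3 - <<'E'
from h import *
for n in ['top','side','wrist']:
    c=cap(n,n+'0'); print(n,c['intrinsics'],np.round(c['pose'],3).tolist())
print(bot.read_state())
E
```

```text
pics
top [[420.17478311   0.         280.14617971]
 [  0.         420.17478311 204.85010801]
 [  0.           0.           1.        ]] [[0.025, -0.996, 0.088, 0.452], [-0.999, -0.027, -0.022, 0.046], [0.024, -0.088, -0.996, 1.219], [0.0, 0.0, 0.0, 1.0]]
side [[480.5821514    0.         282.71653134]
 [  0.         480.5821514  207.96882281]
 [  0.           0.           1.        ]] [[0.88, -0.306, 0.364, -0.014], [-0.475, -0.539, 0.696, -1.056], [-0.017, -0.785, -0.619, 1.032], [0.0, 0.0, 0.0, 1.0]]
wrist [[376.02514413   0.         284.28524864]
 [  0.         376.02514413 201.61967592]
 [  0.           0.           1.        ]] [[0.398, 0.885, 0.243, 0.179], [0.918, -0.383, -0.107, 0.604], [-0.002, 0.266, -0.964, 0.384], [0.0, 0.0, 0.0, 1.0]]
{'time_s': 0.15, 'joint_positions': array([ 5.64076399e+01,  3.02665451e+01,  8.21386867e+01, -1.00690571e-03,
        6.76886395e+01, -1.02264329e+01]), 'qvel': array([ 0.04427967, -0.14097811, -0.21167948, -0.04116784,  0.08550691,
        0.02409054]), 'tau': array([ 4.43483495e-04, -4.40430701e+01, -1.76843101e+01,  6.33858726e-02,
        5.52028231e-02, -8.13637712e-05]), 'position': array([0.24754601, 0.57330743, 0.23280305]), 'tcp_rot': array([[-8.92931191e-04,  3.96595189e-01,  9.17993169e-01],
       [-1.37374336e-03,  9.17992183e-01, -3.96596099e-01],
       [-9.99998658e-01, -1.61522005e-03, -2.74883847e-04]]), 'force': array([ 0.26267545,  0.15967142, -0.28167678]), 'moment': array([ 0.03804546, -0.04520161, -0.0109405 ]), 'opening': 1.0026933668716165}
```

View pics/top0.png

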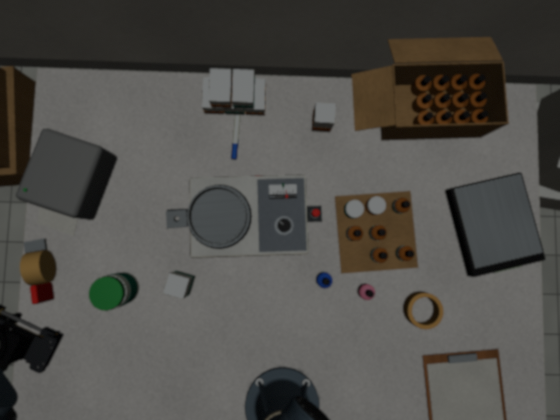

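View pics/side0.png

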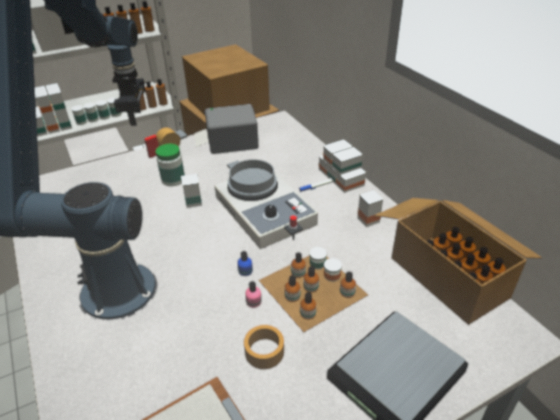

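View pics/wrist0.png

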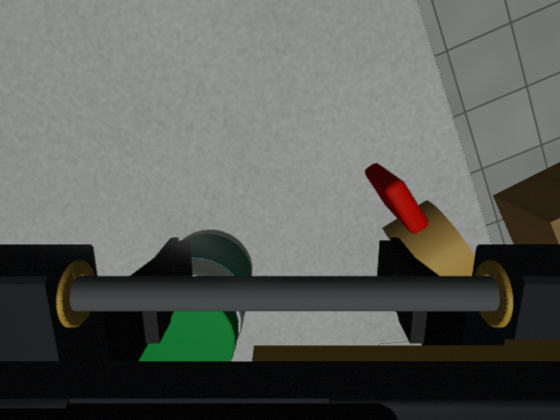

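```bash
python3 - <<'E'
from h import *
c=cap('top'); im=c['color']
cv2.imwrite('pics/topz.png',cv2.resize(im[165:265,160:320][:,:,::-1],None,fx=5,fy=5,interpolation=cv2.INTER_CUBIC))
cv2.imwrite('pics/topb.png',cv2.resize(im[180:280,310:450][:,:,::-1],None,fx=5,fy=5,interpolation=cv2.INTER_CUBIC))
cv2.imwrite('pics/sidez.png',cv2.resize(cap('side')['color'][150:330,200:380][:,:,::-1],None,fx=3.3,fy=3.3,interpolation=cv2.INTER_CUBIC))
for n,u,v,z in [('pan rim',220,216,.131),('ear hole',177,218,.094),('knob',284,226,.102),('pin',315,213,.110)]:
    print(n,ray(c,u,v,z).round(4))
for u,v in [(402,205),(354,233),(378,232),(379,255),(405,254)]: print(ray(c,u,v,.079).round(4))
for u,v in [(355,209),(377,205)]: print('jar',ray(c,u,v,.05).round(4))
print('blue',ray(c,324,280,.07),'pink',ray(c,367,291,.07), 'tape',ray(c,424,310,.04))
E
```

```text
pan rim [0.5159 0.177  0.131 ]
ear hole [0.5098 0.2955 0.094 ]
knob [0.4955 0.01   0.102 ]
pin [ 0.5317 -0.0711  0.11  ]
[ 0.5622 -0.3132  0.079 ]
[ 0.4822 -0.1817  0.079 ]
[ 0.4866 -0.2473  0.079 ]
[ 0.4244 -0.2503  0.079 ]
[ 0.4288 -0.3213  0.079 ]
jar [ 0.5502 -0.1896  0.05  ]
jar [ 0.5631 -0.2516  0.05  ]
blue [ 0.35323122 -0.10296556  0.07      ] pink [ 0.3264017  -0.22027333  0.07      ] tape [ 0.27452846 -0.38676758  0.04      ]
```

View pics/topz.png

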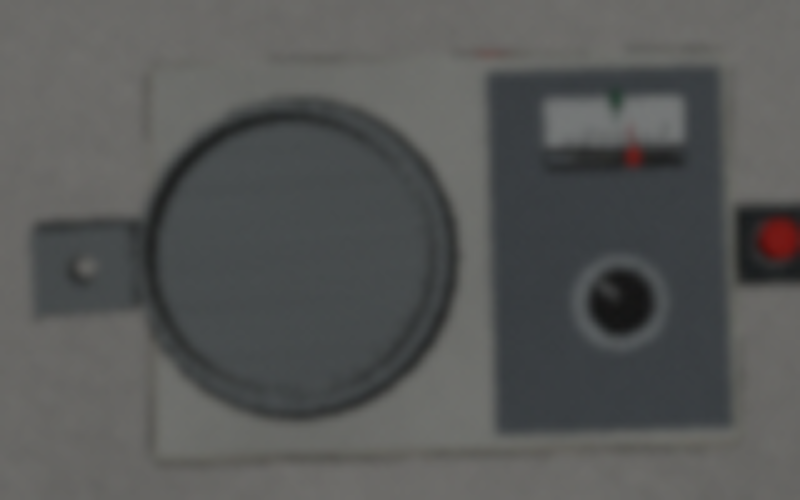

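View pics/topb.png

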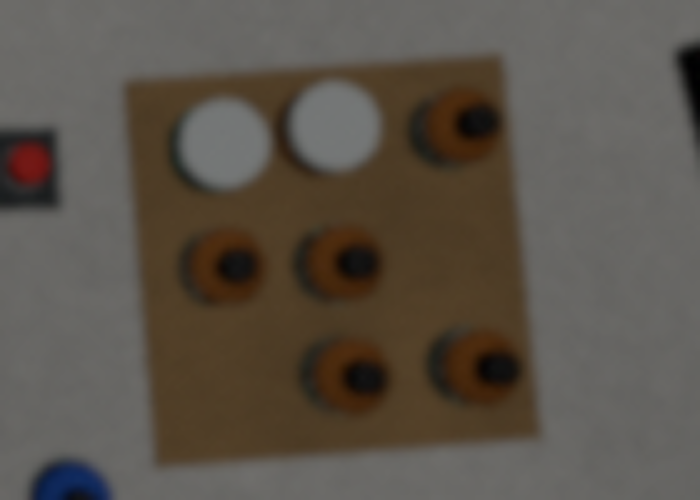

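View pics/sidez.png

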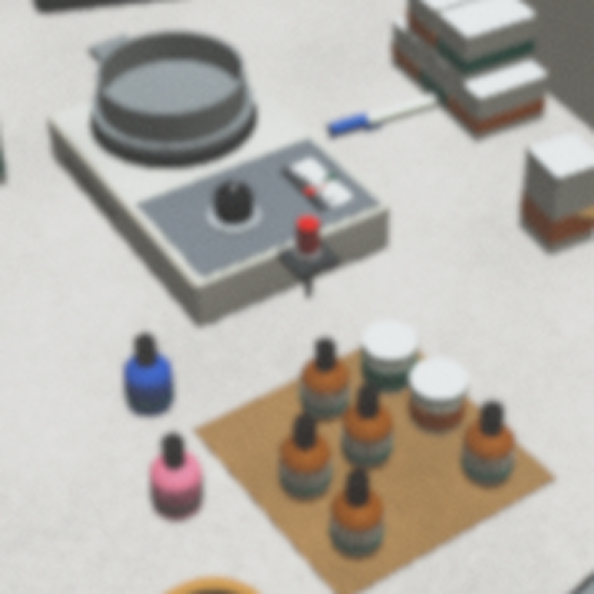

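```bash
python3 -m inch '{"dp":[[0,0,0],[0,0,0],[0,0,0],[0,0,0],[0,0,0]],"yaw":[-5.9,-5.9,-5.9,-5.7,0]}' 60; python3 -m inch '{"dp":[[2,-25,27.5],[2,-25,27.5],[2,-25,27.5],[2,-25,27.5],[2,-25,27.5],[2,-25,27.5],[2,-25,27.5],[2,-25,27.5],[2,-25,27.5],[2,-25,27.5],[2,-23,27.5],[0,0,0],[0,0,0]],"yaw":[0,0,0,0,0,0,0,0,0,0,0,0,0]}'; python3 - <<'E'
from h import *
c=cap('wrist','w1'); print(np.round(c['pose'],4).tolist()); print(bot.read_state()['tcp_rot'])
E
```

```text
time_s: 0.67
position: [0.2478, 0.5736, 0.2334]
tcp_rot: [[-0.0, -0.002, 1.0], [-0.0, 1.0, 0.002], [-1.0, -0.0, -0.0]]
force: [-0.1, -0.1, 0.8]
opening: 0.734
time_s: 1.75
position: [0.552, 0.2993, 0.2111]
tcp_rot: [[-0.0, 0.006, 1.0], [0.0, 1.0, -0.006], [-1.0, 0.0, -0.0]]
force: [0.4, -0.6, 0.1]
opening: 0.69
[[0.0066, 0.964, 0.266, 0.4779], [1.0, -0.0063, -0.0019, 0.301], [-0.0001, 0.266, -0.964, 0.3627], [0.0, 0.0, 0.0, 1.0]]
[[-1.31281435e-03  3.05301659e-03  9.99994478e-01]
 [ 1.96146838e-04  9.99995321e-01 -3.05276166e-03]
 [-9.99999119e-01  1.92138045e-04 -1.31340704e-03]]
```

View pics/w1.png

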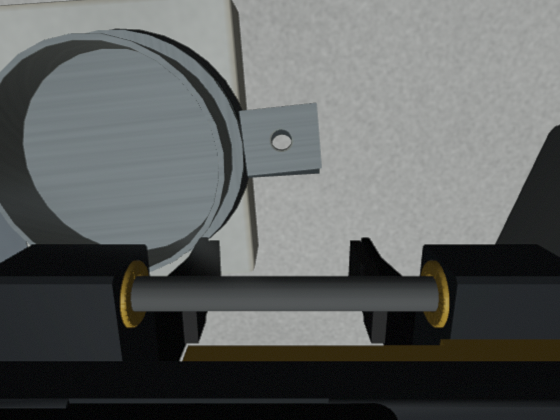

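```bash
python3 - <<'E'
from h import *
c=cap('wrist','w2'); im=c['color']
cv2.imwrite('pics/w2z.png',cv2.resize(im[90:190,230:340][:,:,::-1],None,fx=6,fy=6,interpolation=cv2.INTER_CUBIC))
for u,v in [(282,140),(242,110),(318,103),(320,172),(246,177)]: print(u,v,ray(c,u,v,.094).round(4))
# inner floor ellipse left/right/top/bottom
E
```

```text
282 140 [0.5051 0.3001 0.094 ]
242 110 [0.4843 0.2725 0.094 ]
318 103 [0.4798 0.3252 0.094 ]
320 172 [0.5282 0.3276 0.094 ]
246 177 [0.5317 0.2738 0.094 ]
```

View pics/w2z.png

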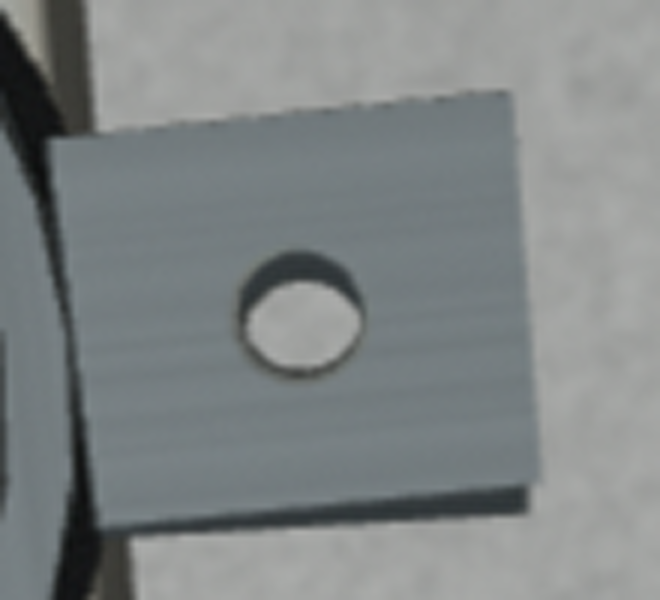

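```bash
python3 -m inch '{"dp":[[-1.2,-24.7,1.7],[-1.2,-24.7,1.7],[-1.2,-24.7,1.7],[-1.2,-24.7,1.7],[-1.2,-24.7,1.7],[-1.2,-24.7,1.7],[-1.2,-24.7,1.7],[-1.2,-24.7,1.7],[-1.2,-24.7,1.7],[-1.2,-24.7,1.7],[-1.2,-24.7,1.7],[-1.2,-24.7,1.7],[-1.2,-24.7,1.7],[-1.2,-24.7,1.7],[0,-24.7,1.7],[0,0,0],[0,0,0],[0,0,0]],"yaw":[0,0,0,0,0,0,0,0,0,0,0,0,0,0,0,0,0,0]}' 50;  python3 - <<'E'
from h import *
c=cap('wrist','w3'); im=c['color']; print(np.round(c['pose'],4).tolist())
h=cv2.cvtColor(im,cv2.COLOR_RGB2HSV)
m=((h[:,:,0]<8)|(h[:,:,0]>172))&(h[:,:,1]>150)&(h[:,:,2]>60); m[240:]=0
ys,xs=np.nonzero(m); print(xs.min(),xs.max(),ys.min(),ys.max())
E
```

```text
time_s: 3.35
position: [0.5756, -0.0677, 0.2283]
tcp_rot: [[-0.001, -0.002, 1.0], [0.001, 1.0, 0.002], [-1.0, 0.001, -0.001]]
force: [-0.2, -0.1, -0.7]
opening: 0.575
[[-0.0004, 0.9641, 0.2655, 0.5016], [1.0, 0.0002, 0.0008, -0.0666], [0.0007, 0.2655, -0.9641, 0.3799], [0.0, 0.0, 0.0, 1.0]]
261 374 126 211
```

View pics/w3.png

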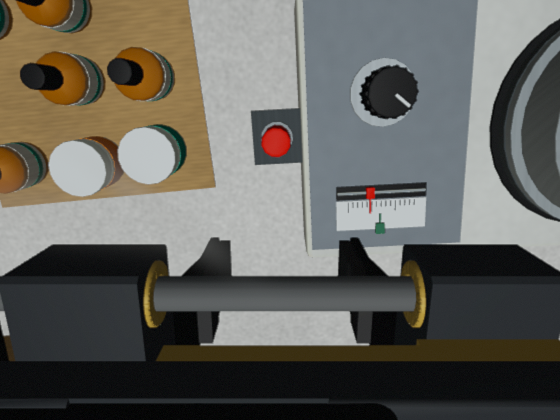

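```bash
python3 - <<'E'
from h import *
c=cap('wrist'); im=c['color']
cv2.imwrite('pics/w4z.png',np.hstack([cv2.resize(im[95:175,240:320][:,:,::-1],None,fx=5,fy=5,interpolation=cv2.INTER_CUBIC),cv2.resize(im[170:250,330:410][:,:,::-1],None,fx=5,fy=5,interpolation=cv2.INTER_CUBIC)]))
h=cv2.cvtColor(im,cv2.COLOR_RGB2HSV)
m=((h[:,:,0]<8)|(h[:,:,0]>172))&(h[:,:,1]>150)&(h[:,:,2]>180)
n,l,s,ce=cv2.connectedComponentsWithStats(m.astype(np.uint8))
for i in range(1,n):
    if s[i,4]>10: print(s[i],ce[i])
i=1+np.argmax(s[1:,4]); u,v=ce[i]; print('pin top',ray(c,u,v,.110).round(4))
print(ray(c,275,137,.07).round(4),'knob',ray(c,389,92,.102).round(4))
E
```

```text
[262 129  27  27 580] [275.22586207 142.21896552]
[367 188   7  14  72] [369.95833333 193.56944444]
pin top [ 0.532  -0.0728  0.11  ]
[ 0.5323 -0.0739  0.07  ] knob [0.4974 0.008  0.102 ]
```

View pics/w4z.png

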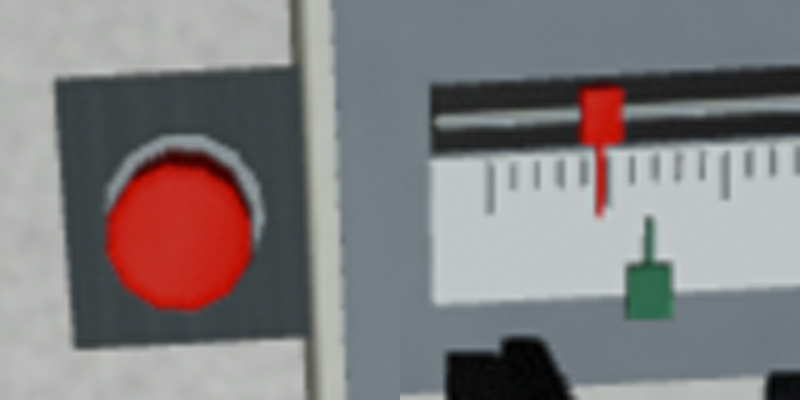

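```bash
python3 -m inch '{"dp":[[5,-1,-11],[5,-1,-11],[5,-1.5,-11],[5,-1.5,-10.5],[20,0,0],[25,0,0],[25,0,0],[20,0,0],[15,0,0],[10,0,0],[4,0,0],[0,0,0],[0,0,0],[0,0,0]],"yaw":[0,0,0,0,0,0,0,0,0,0,0,0,0,0]}' 40
```

```text
time_s: 4.62
position: [0.5335, -0.0746, 0.0903]
tcp_rot: [[0.002, -0.001, 1.0], [-0.001, 1.0, 0.001], [-1.0, -0.001, 0.002]]
force: [0.1, 0.2, -0.8]
opening: 0.46
```

```bash
python3 -m inch '{"dp":[[0,0,0],[0,0,0],[0,0,0],[0,0,0],[0,0,0],[0,0,0],[0,0,0],[0,0,0]],"yaw":[0,0,0,0,0,0,0,0]}' 10; python3 -m inch '{"dp":[[-5,0,0],[-15,0,0],[-25,0,0],[-30,0,0],[-30,0,0],[-15,0,0],[0,0,0],[0,0,0],[0,0,0]],"yaw":[0,0,0,0,0,0,0,0,0]}';  python3 - <<'E'
from h import *
for i in range(6):
    c=cap('wrist','w5' if i==0 else None); s=bot.read_state(); print(s['position'].round(4),s['tcp_rot'][:,2].round(4),s['force'].round(2),s['opening'])
E
```

```text
time_s: 5.28
position: [0.5329, -0.0746, 0.0898]
tcp_rot: [[0.001, -0.001, 1.0], [-0.0, 1.0, 0.001], [-1.0, -0.0, 0.001]]
force: [0.3, 0.2, 5.6]
opening: 0.246
time_s: 6.03
position: [0.5315, -0.0742, 0.2079]
tcp_rot: [[-0.003, -0.001, 1.0], [0.001, 1.0, 0.001], [-1.0, 0.001, -0.003]]
force: [0.0, 0.1, -0.9]
opening: 0.242
[ 0.5313 -0.0742  0.2076] [ 1.0e+00  5.0e-04 -3.8e-03] [-0.37  0.54 -1.92] 0.2402854498304482
[ 0.5314 -0.0742  0.2075] [ 1.0e+00  6.0e-04 -3.9e-03] [-0.36  0.07 -1.68] 0.2445746074013384
[ 0.5316 -0.0743  0.2076] [ 1.0e+00  5.0e-04 -3.7e-03] [ 0.83 -0.13 -1.53] 0.24227311107839802
[ 0.5319 -0.0743  0.2078] [ 1.0e+00  6.0e-04 -3.1e-03] [ 0.6  -0.15 -1.36] 0.24743633027936848
[ 0.532  -0.0744  0.208 ] [ 1.0e+00  6.0e-04 -2.6e-03] [ 1.37  0.3  -1.55] 0.2427806010889459
[ 0.5322 -0.0745  0.2083] [ 1.e+00  5.e-04 -2.e-03] [-0.4   0.58 -0.6 ] 0.24311669118941012
```

View pics/w5.png

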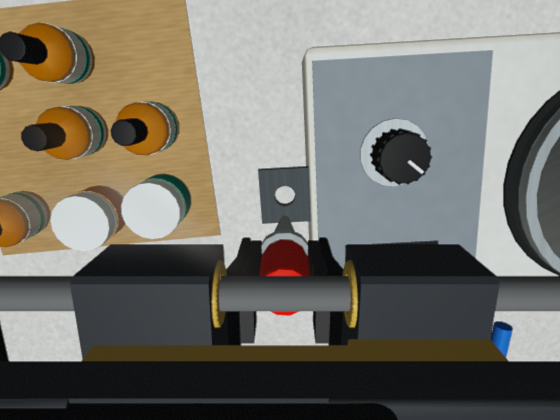

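```bash
python3 - <<'E'
from h import *
c=cap('wrist'); im=c['color']; s=bot.read_state();print(s['position'].round(4))
cv2.imwrite('pics/w6z.png',cv2.resize(im[160:260,235:335][:,:,::-1],None,fx=6,fy=6,interpolation=cv2.INTER_CUBIC))
print('hole',ray(c,285,195,.07).round(4)); print('tip',ray(c,285,218,s['position'][2]-.0198-.052).round(4))
E
```

```text
[ 0.5324 -0.0745  0.2085]
hole [ 0.5324 -0.0726  0.07  ]
tip [ 0.5301 -0.0727  0.1367]
```

View pics/w6z.png

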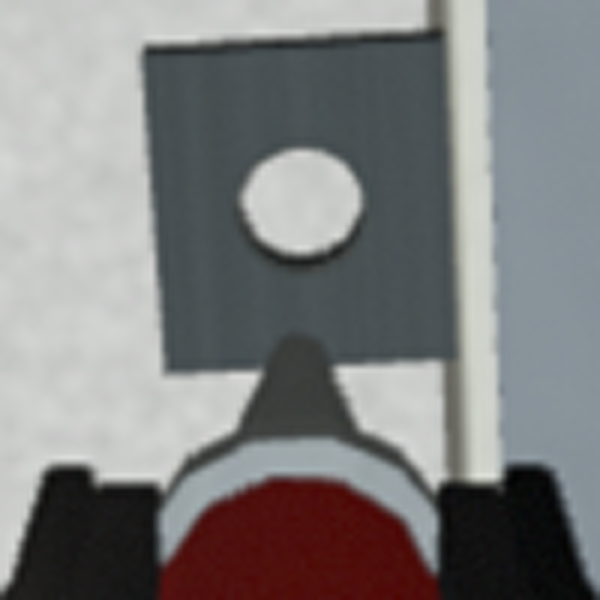

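```bash
python3 -m inch '{"dp":[[-10,0,0],[-10,24.8,-1.4],[-12,24.8,-1.4],[0,24.8,-1.4],[0,24.8,-1.4],[0,24.8,-1.4],[0,24.8,-1.4],[0,24.8,-1.4],[0,24.8,-1.4],[0,24.8,-1.4],[0,24.8,-1.4],[0,24.8,-1.4],[0,24.8,-1.4],[0,24.8,-1.4],[0,24.8,-1.4],[0,24.3,-1.4],[0,0,0],[0,0,0],[0,0,0],[0,0,0]],"yaw":[0,0,0,0,0,0,0,0,0,0,0,0,0,0,0,0,0,0,0,0]}';python3 -m inch '{"dp":[[0,0,0],[0,0,0],[0,0,0],[0,0,0]],"yaw":[0,0,0,0]}';  python3 - <<'E'
from h import *
c=cap('wrist','w7'); im=c['color']; s=bot.read_state();print(s['position'].round(4))
cv2.imwrite('pics/w7z.png',cv2.resize(im[140:240,220:340][:,:,::-1],None,fx=6,fy=6,interpolation=cv2.INTER_CUBIC))
E
```

```text
time_s: 8.05
position: [0.5115, 0.2959, 0.2415]
tcp_rot: [[-0.0, 0.0, 1.0], [-0.001, 1.0, -0.0], [-1.0, -0.001, -0.0]]
force: [-0.6, 0.2, -1.8]
opening: 0.245
time_s: 8.38
position: [0.5117, 0.2964, 0.2414]
tcp_rot: [[-0.0, 0.0, 1.0], [-0.0, 1.0, -0.0], [-1.0, -0.0, -0.0]]
force: [-0.1, -0.2, -0.3]
opening: 0.243
[0.5116 0.2965 0.2414]
```

View pics/w7z.png

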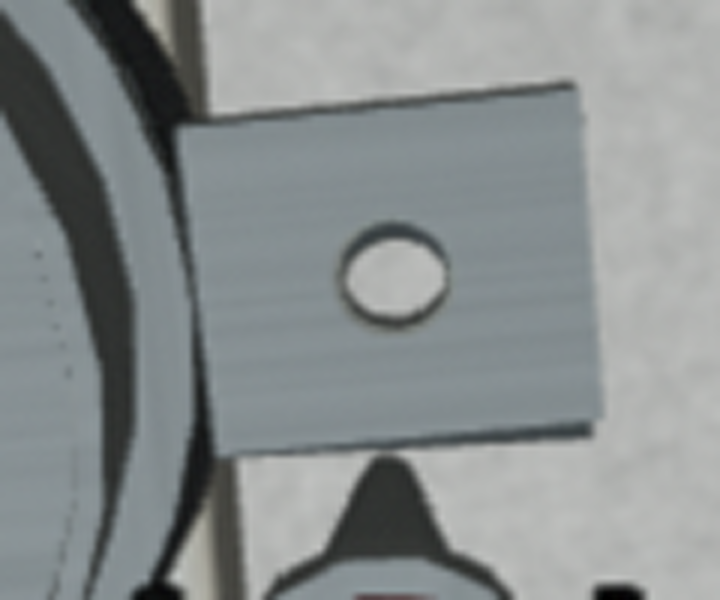

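```bash
python3 - <<'E'
from h import *
c=cap('wrist'); s=bot.read_state();p=s['position'];print(p.round(4))
print('hole',ray(c,285.1,185.4,.094).round(4)); print('tip',ray(c,284.8,219,p[2]-.0718).round(4))
e=[ray(c,u/6+220,v/6+140,.094) for u,v in [(178,128),(575,87),(600,420),(218,458)]]
print(np.round(e,4)); 
for a,b in [(0,1),(3,2)]: d=e[b]-e[a]; print(np.degrees(np.arctan2(-d[0],d[1])))
# plate lower edges at z ~.076-.084
a=ray(c,500/6+220,441/6+140,.08);b=ray(c,592/6+220,434/6+140,.08);d=b-a;print(np.degrees(np.arctan2(-d[0],d[1])))
# deck right edge (left shaker end) line
a=ray(c,192/6+220,10/6+140,.07);print(a)
E
```

```text
[0.5116 0.2966 0.2414]
hole [0.5063 0.2984 0.094 ]
tip [0.5104 0.2981 0.1696]
[[0.4865 0.27   0.094 ]
 [0.4811 0.3229 0.094 ]
 [0.5272 0.3273 0.094 ]
 [0.5327 0.2744 0.094 ]]
5.863659138780207
5.884320799205321
4.498341034042584
[0.47352482 0.27019348 0.07      ]
```

```bash
python3 -m inch '{"dp":[[5,0.4,-1.9],[15,0,0],[20,0,0],[15,0,0],[10,0,0],[5,0,0],[3,0,0],[3,0,0],[3,0,0],[3,0,0],[3,0,0],[3,0,0],[0,0,0]],"yaw":[0,0,0,0,0,0,0,0,0,0,0,0,0]}'; python3 - <<'E'
from h import *
c=cap('wrist','w8'); s=bot.read_state();print(s['position'].round(4),s['force'])
cv2.imwrite('pics/w8z.png',cv2.resize(c['color'][160:260,220:340][:,:,::-1],None,fx=6,fy=6,interpolation=cv2.INTER_CUBIC))
E
```

```text
time_s: 9.57
position: [0.5093, 0.2972, 0.1529]
tcp_rot: [[-0.001, -0.001, 1.0], [-0.0, 1.0, 0.001], [-1.0, -0.0, -0.001]]
force: [-0.7, -0.1, -0.9]
opening: 0.245
[0.5094 0.2972 0.1531] [ 0.35604263  0.16956349 -2.16819829]
```

View pics/w8z.png

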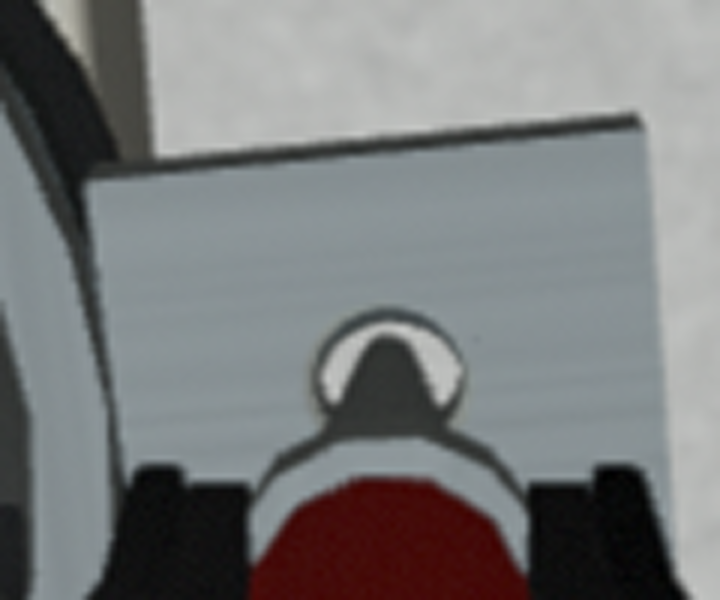

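```bash
python3 -m inch '{"dp":[[2,0,0.5],[2,0,0.5],[2,0,0.5],[2,0,0.5],[2,0,0.3],[2,0,0],[2,0,0],[2,0,0],[0,0,0],[0,0,0]],"yaw":[0,0,0,0,0,0,0,0,0,0]}';python3 -m inch '{"dp":[[2,0,0],[2,0,0],[2,0,0],[2,0,0],[2,0,0],[2,0,0],[0,0,0],[0,0,0]],"yaw":[0,0,0,0,0,0,0,0]}'
```

```text
time_s: 10.45
position: [0.5116, 0.2973, 0.1369]
tcp_rot: [[-0.001, -0.001, 1.0], [-0.0, 1.0, 0.001], [-1.0, -0.0, -0.001]]
force: [-2.2, 0.9, -2.3]
opening: 0.245
time_s: 11.12
position: [0.5118, 0.2972, 0.1249]
tcp_rot: [[-0.0, -0.001, 1.0], [-0.0, 1.0, 0.001], [-1.0, -0.0, -0.0]]
force: [-0.8, 0.5, -2.5]
opening: 0.243
```

```bash
python3 -m inch '{"dp":[[2,0,0],[2,0,0],[2,0,0],[2,0,0],[2,0,0],[1,0,0],[0,0,0],[0,0,0]],"yaw":[0,0,0,0,0,0,0,0]}';python3 -m inch '{"dp":[[1,0,0],[0,0,0],[0,0,0]],"yaw":[0,0,0]}'
```

```text
time_s: 11.78
position: [0.5119, 0.2973, 0.1141]
tcp_rot: [[-0.0, -0.001, 1.0], [-0.0, 1.0, 0.001], [-1.0, -0.0, -0.0]]
force: [-2.5, -0.8, -2.1]
opening: 0.246
time_s: 12.03
position: [0.5123, 0.2973, 0.1138]
tcp_rot: [[0.001, -0.001, 1.0], [0.0, 1.0, 0.001], [-1.0, 0.0, 0.001]]
force: [-1.8, 0.3, 2.6]
opening: 0.244
```

```bash
python3 -m inch '{"dp":[[1,0,0],[0.5,0,0],[0,0,0],[0,0,0]],"yaw":[0,0,0,0]}';python3 -m inch '{"dp":[[0,0,0],[0,0,0],[0,0,0],[0,0,0],[0,0,0],[-10,0,0],[-20,0,0],[-30,0,0],[-30,0,15],[-30,0,20],[0,0,20],[0,0,0],[0,0,0]],"yaw":[0,0,0,0,0,0,0,0,0,0,0,0,0]}' 40; python3 - <<'E'
from h import *
c=cap('wrist','w9'); s=bot.read_state();print(s['position'].round(4),s['force'])
E
```

```text
time_s: 12.37
position: [0.513, 0.2974, 0.1137]
tcp_rot: [[0.003, -0.001, 1.0], [0.0, 1.0, 0.001], [-1.0, 0.0, 0.003]]
force: [-2.7, -1.5, 10.3]
opening: 0.243
time_s: 13.45
position: [0.5676, 0.2971, 0.2326]
tcp_rot: [[0.001, 0.0, 1.0], [0.0, 1.0, -0.0], [-1.0, 0.0, 0.001]]
force: [-0.3, -0.4, -0.3]
opening: 0.46
[0.5661 0.2971 0.2316] [-0.00271184 -1.03367576 -0.33432956]
```

View pics/w9.png

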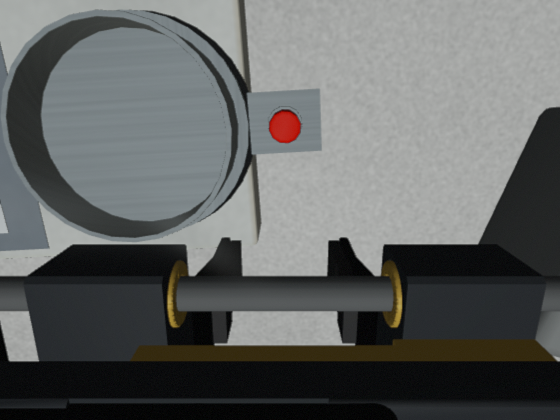

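```bash
python3 - <<'E'
from h import *
c=cap('wrist'); im=c['color']; s=bot.read_state();print(s['position'].round(4))
cv2.imwrite('pics/w10z.png',cv2.resize(im[0:250,0:330][:,:,::-1],None,fx=2.4,fy=2.4,interpolation=cv2.INTER_CUBIC))
h=cv2.cvtColor(im,cv2.COLOR_RGB2HSV)
m=((h[:,:,0]<8)|(h[:,:,0]>172))&(h[:,:,1]>150)&(h[:,:,2]>180)
n,l,st,ce=cv2.connectedComponentsWithStats(m.astype(np.uint8))
i=1+np.argmax(st[1:,4]);print(st[i],'pin top',ray(c,*ce[i],.134).round(4))
# predicted circles
for x0,y0,r,z,col in [(.5178,.187,.0725,.094,(0,0,255)),(.5178,.187,.0725,.131,(0,255,0)),(.5178,.187,.0765,.131,(255,0,0))]:
    pts=np.array([proj(c,[x0+r*np.cos(t),y0+r*np.sin(t),z]) for t in np.linspace(0,6.28,90)])
    cv2.polylines(im:=np.ascontiguousarray(im),[pts.round().astype(int)],True,col[::-1])
cv2.imwrite('pics/w10o.png',cv2.resize(im[0:250,0:330][:,:,::-1],None,fx=2.4,fy=2.4,interpolation=cv2.INTER_CUBIC))
E
```

```text
[0.5654 0.2971 0.2311]
[271 116  28  29 620] pin top [0.5123 0.2983 0.134 ]
```

View pics/w10o.png

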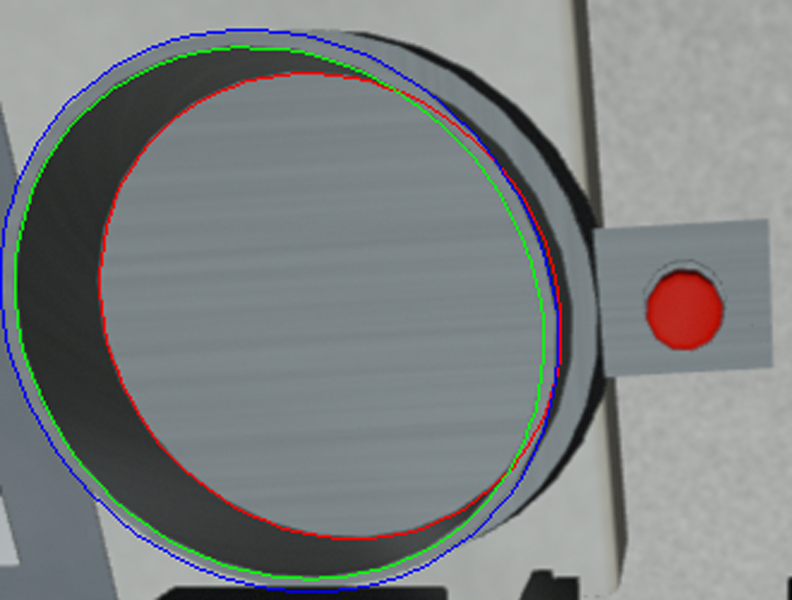

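```bash
python3 -m inch '{"dp":[[0,-24.2,-1.7],[0,-24.2,-1.7],[0,-24.2,-1.7],[0,-24.2,-1.7],[0,-24.2,-1.7],[0,-24.2,-1.7],[0,-24.2,-1.7],[0,-24.2,-1.7],[0,-24.2,-1.7],[0,-24.2,-1.7],[0,-24.2,-1.7],[0,-24.2,-1.7],[0,0,0],[0,0,0],[0,0,0],[0,0,0]],"yaw":[0,0,0,0,0,0,0,0,0,0,0,0,0,0,0,0]}' 60;  python3 - <<'E'
from h import *
c=cap('wrist','w11'); im=c['color']; s=bot.read_state();print(s['position'].round(4))
cv2.imwrite('pics/w11z.png',cv2.resize(im[90:245,190:390][:,:,::-1],None,fx=4,fy=4,interpolation=cv2.INTER_CUBIC))
E
```

```text
time_s: 14.88
position: [0.546, 0.0082, 0.2315]
tcp_rot: [[-0.001, -0.002, 1.0], [0.001, 1.0, 0.002], [-1.0, 0.001, -0.001]]
force: [-1.3, -0.2, -0.3]
opening: 0.687
[0.5462 0.0082 0.2316]
```

View pics/w11z.png

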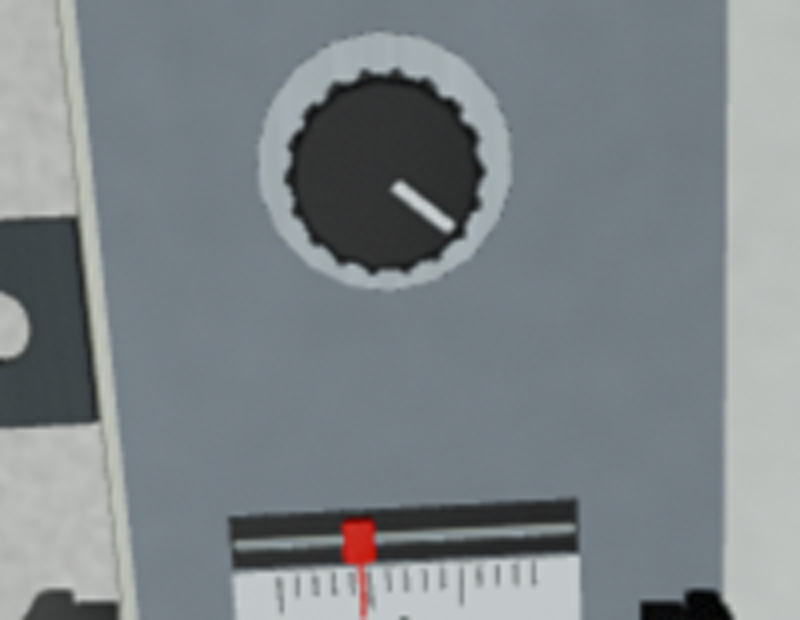

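```bash
python3 - <<'E'
from h import *
c=cap('wrist'); im=c['color']; s=bot.read_state();print(s['position'].round(4))
print(ray(c,286.6,132.9,.102).round(4), ray(c,190+383/4,90+162/4,.0715).round(4))
E
```

```text
[0.5464 0.0081 0.2317]
[0.497  0.0111 0.102 ] [0.4977 0.0106 0.0715]
```

```bash
python3 -m inch '{"dp":[[0,0.3,-12],[0,0.3,-12],[0,0.3,-12],[0,0.2,-12.6],[20,0,0],[25,0,0],[25,0,0],[25,0,0],[20,0,0],[15,0,0],[8,0,0],[4.5,0,0],[0,0,0],[0,0,0],[0,0,0]],"yaw":[0,0,0,0,0,0,0,0,0,0,0,0,0,0,0]}' 60; python3 -m inch '{"dp":[[0,0,0],[0,0,0],[0,0,0],[0,0,0],[0,0,0],[0,0,0]],"yaw":[0,0,0,0,0,0]}' 25
```

```text
time_s: 16.23
position: [0.4989, 0.008, 0.0902]
tcp_rot: [[0.002, -0.001, 1.0], [-0.0, 1.0, 0.001], [-1.0, -0.0, 0.002]]
force: [-0.5, 0.1, 1.1]
opening: 0.691
time_s: 16.73
position: [0.4981, 0.0092, 0.0897]
tcp_rot: [[0.001, 0.001, 1.0], [0.002, 1.0, -0.001], [-1.0, 0.002, 0.001]]
force: [0.2, 5.3, 2.2]
opening: 0.401
```

```bash
python3 -m inch '{"dp":[[0,1,0],[0,0,0],[0,0,0],[0,0,0],[0,0,0],[0,0,0],[0,0,0],[0,0,0],[0,0,0],[0,0,0],[0,0,0],[0,0,0],[0,0,0],[0,0,0],[0,0,0]],"yaw":[0,5.1,5.1,5.1,5.1,5.1,5.1,5.1,5.1,5.1,5.1,5.1,5.1,0,0]}'; python3 -m inch '{"dp":[[0,0,0],[0,0,0],[0,0,0],[0,0,0],[-15,0,0],[-25,0,0],[-25,0,0],[-25,0,0],[-25,0,0],[-25,0,0],[0,0,0],[0,0,0]],"yaw":[0,0,0,0,0,0,0,0,0,0,0,0]}' 60; python3 - <<'E'
from h import *
c=cap('wrist','w12'); s=bot.read_state();print(s['position'].round(4))
E
```

```text
time_s: 17.98
position: [0.4985, 0.0097, 0.0896]
tcp_rot: [[0.001, 0.875, 0.484], [0.001, 0.484, -0.875], [-1.0, 0.001, -0.0]]
force: [1.5, 5.3, 3.9]
opening: 0.405
time_s: 18.98
position: [0.4988, 0.0086, 0.2306]
tcp_rot: [[0.003, 0.876, 0.483], [-0.001, 0.483, -0.876], [-1.0, 0.002, 0.003]]
force: [0.2, -0.4, -0.4]
opening: 0.692
[0.4977 0.0088 0.2293]
```

View pics/w12.png

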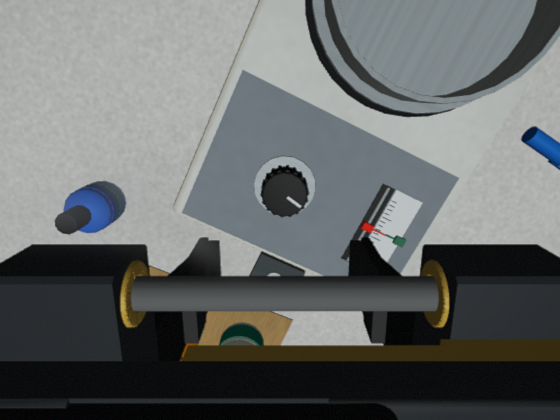

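```bash
python3 -m inch '{"dp":[[0,0,0],[0,0,0],[0,0,0],[0,0,0],[0,0,0],[0,0,0],[0,0,0],[0,0,0],[0,0,0],[0,0,0],[0,0,0],[0,0,0],[0,0,30],[0,0,30],[20,0,30],[20,0,15],[0,0,0],[0,0,0],[0,0,0]],"yaw":[-5.1,-5.1,-5.1,-5.1,-5.1,-5.1,-5.1,-5.1,-5.1,-5.1,-5.1,-5.1,0,0,0,0,0,0,0]}' 60; python3 - <<'E'
from h import *
c=cap('wrist','w13'); im=c['color'];s=bot.read_state();print(s['position'].round(4))
h=cv2.cvtColor(im,cv2.COLOR_RGB2HSV)
cv2.imwrite('pics/w13z.png',cv2.resize(im[100:240,190:350][:,:,::-1],None,fx=5,fy=4.2,interpolation=cv2.INTER_CUBIC))
red=((h[:,:,0]<8)|(h[:,:,0]>172))&(h[:,:,1]>120)
gr=(h[:,:,0]>45)&(h[:,:,0]<85)&(h[:,:,1]>70)
for m in (red,gr):
    m=m.astype(np.uint8); m[240:]=0;m[:100]=0;m[:,:190]=0;m[:,350:]=0
    for v in range(100,240):
        xs=np.nonzero(m[v])[0]
        if len(xs): print(v,xs.min(),xs.max(),end='; ')
    print()
E
```

```text
time_s: 20.62
position: [0.6013, 0.0092, 0.1882]
tcp_rot: [[-0.004, -0.001, 1.0], [0.0, 1.0, 0.001], [-1.0, 0.0, -0.004]]
force: [0.6, 0.6, -0.1]
opening: 0.695
[0.6017 0.0092 0.1891]
164 285 292; 165 284 293; 166 284 293; 167 284 293; 168 284 293; 169 284 293; 170 285 293; 171 285 293; 172 285 293; 173 284 294; 174 284 294; 175 284 294; 176 284 294; 177 284 294; 178 285 292; 179 289 290; 180 289 289; 181 289 290; 182 289 290; 183 289 290; 184 289 290; 185 289 290; 186 290 290; 187 290 290; 188 290 290; 189 290 290; 190 290 290; 191 290 290; 192 290 290; 193 290 290; 194 290 290; 
197 291 291; 198 290 291; 199 291 291; 200 291 291; 201 291 291; 202 291 291; 203 291 291; 204 291 291; 205 291 291; 206 291 291; 207 291 292; 208 287 295; 209 287 296; 210 287 296; 211 287 296; 212 287 296; 213 287 296; 214 287 296; 215 287 296; 216 287 296; 217 287 296; 218 287 296; 219 287 296; 220 288 291;
```

View pics/w13z.png

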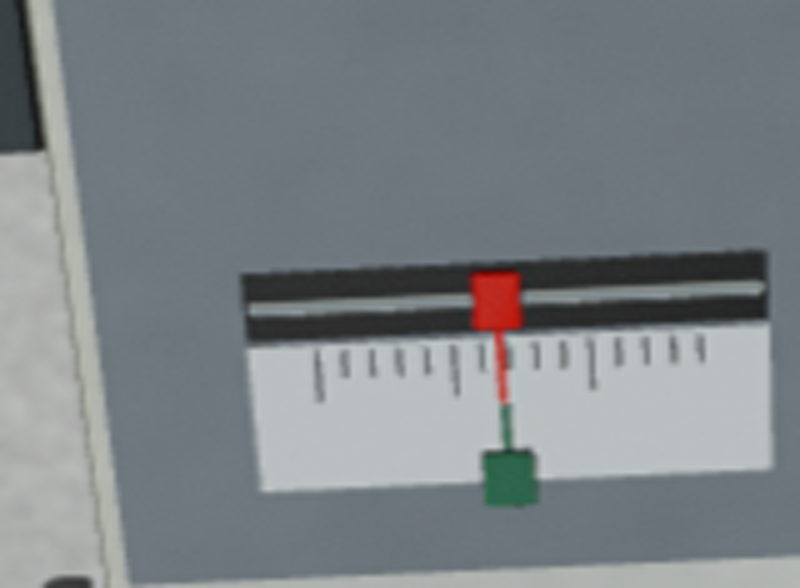

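```bash
python3 -m inch '{"dp":[[-9.3,-21.6,-3.5],[-9.3,-21.6,-3.5],[-9.3,-21.6,-3.5],[-9.3,-21.6,-3.5],[-9.3,-21.6,-3.5],[-9.3,-21.6,-3.5],[-9.3,-21.6,-3.5],[-9.3,-21.6,-3.5],[-9.3,-21.6,-3.5],[-9.3,-21.6,-3.5],[-9.3,-21.6,-3.5],[-9.3,-21.6,-3.5],[0,0,0],[0,0,0],[0,0,0],[0,0,0]],"yaw":[0,0,0,0,0,0,0,0,0,0,0,0,0,0,0,0]}' 40;  python3 - <<'E'
from h import *
c=cap('wrist','w14'); im=c['color']; s=bot.read_state();print(s['position'].round(4))
for p in [(.5622,-.3132),(.4822,-.1817),(.4866,-.2473),(.4244,-.2503),(.4288,-.3213)]: print(proj(c,[*p,.079]))
E
```

```text
time_s: 22.0
position: [0.5606, -0.2486, 0.3008]
tcp_rot: [[-0.001, -0.002, 1.0], [0.001, 1.0, 0.002], [-1.0, 0.001, -0.001]]
force: [0.1, -1.1, -0.5]
opening: 0.462
[ 0.5608 -0.2487  0.3006]
[218.99006438 175.69202633]
[352.97257866  93.37923077]
[284.23517548  98.12846554]
[280.97944613  27.49905834]
[203.50645396  32.66851393]
```

View pics/w14.png

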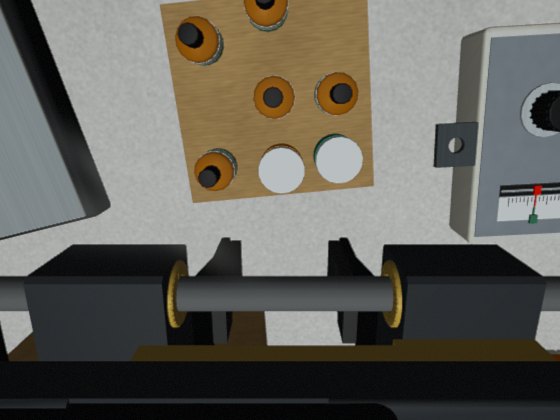

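```bash
cat >> h.py <<'E'
def caps(c,zt=.079,boxes=None,rad=16):
    im=c['color'];g=im.max(axis=2);out=[]
    for u,v in boxes:
        m=np.zeros(g.shape,np.uint8);cv2.circle(m,(int(u),int(v)),rad,1,-1)
        d=((g<75)&(m>0)).astype(np.uint8)
        n,l,st,ce=cv2.connectedComponentsWithStats(d)
        if n<2: out.append(None);continue
        i=1+np.argmax(st[1:,4]); out.append((st[i].tolist(),ce[i].round(1),ray(c,*ce[i],zt).round(4)))
    return out
E
python3 - <<'E'
from h import *
c=cap('wrist'); im=c['color']
for o in caps(c,.079,[(208,177),(342,94),(273,97),(264,5),(190,36)]): print(o)
cv2.imwrite('pics/w14z.png',cv2.resize(im[0:200,160:380][:,:,::-1],None,fx=3.6,fy=3,interpolation=cv2.INTER_CUBIC))
E
```

```text
([198, 165, 23, 23, 364], array([209. , 175.9]), array([ 0.5626, -0.3232,  0.079 ]))
([330, 83, 22, 21, 374], array([340.7,  93.1]), array([ 0.4821, -0.1935,  0.079 ]))
([263, 87, 20, 21, 318], array([272.6,  96.9]), array([ 0.4856, -0.2585,  0.079 ]))
([255, 0, 20, 10, 141], array([264.8,   3.5]), array([ 0.4047, -0.2649,  0.079 ]))
([178, 22, 26, 26, 493], array([190.2,  34.7]), array([ 0.4308, -0.3336,  0.079 ]))
```

View pics/w14z.png

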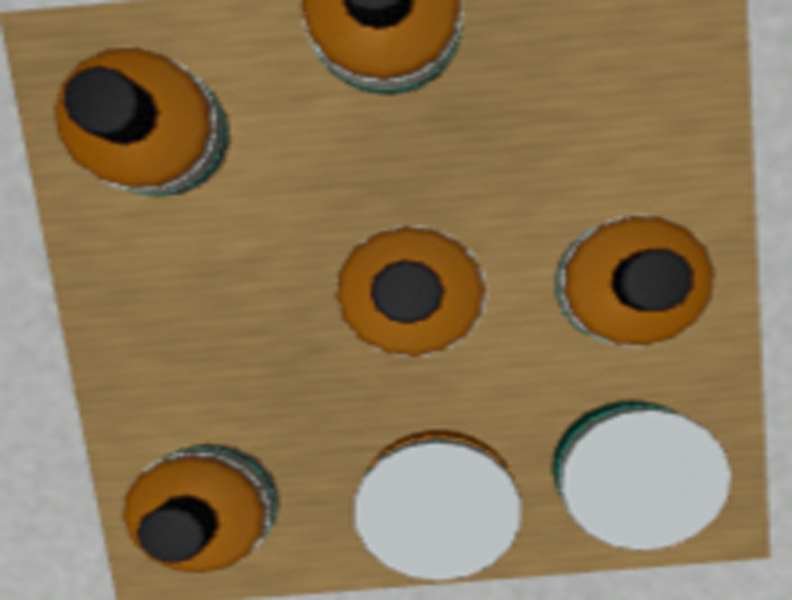

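```bash
python3 - <<'E'
from h import *
c=cap('wrist'); im=c['color']
for n,u,v in [('A',207.4,178.3),('B',342.4,92.9),('C',272.7,96.7),('D',264.6,.8),('E',187.7,33.6)]: print(n,ray(c,u,v,.079).round(4)-[-.0006,.0017,0])
c=cap('top'); im=c['color']
print([ray(c,u,v,.079).round(4)[:2].tolist() for u,v in [(405.6,204.4),(357.6,233.2),(381.4,232.6),(383,255.6),(409.4,254)]])
cv2.imwrite('pics/topc.png',cv2.resize(im[180:280,310:450][:,:,::-1],None,fx=5,fy=5,interpolation=cv2.INTER_CUBIC))
E
```

```text
A [ 0.5658 -0.3269  0.079 ]
B [ 0.4827 -0.1937  0.079 ]
C [ 0.4862 -0.2602  0.079 ]
D [ 0.4033 -0.2669  0.079 ]
E [ 0.4306 -0.3377  0.079 ]
[[0.5641, -0.3231], [0.4819, -0.1915], [0.4852, -0.2566], [0.423, -0.2612], [0.4291, -0.3333]]
```

View pics/topc.png

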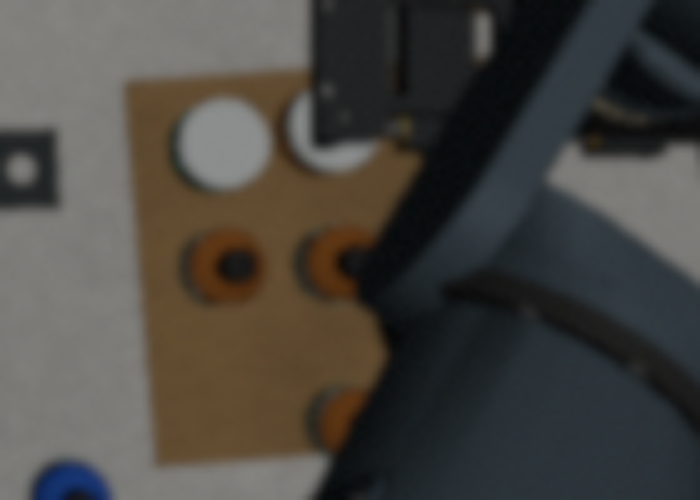

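```bash
python3 -m inch '{"dp":[[10,-19.5,1.2],[10,-19.5,1.2],[10,-19.5,1.3],[10,-19.7,1.3],[30,0,0],[35,0,0],[35,0,0],[35,0,0],[25,0,0],[15,0,0],[10,0,0],[5,0,0],[4.5,0,0],[0,0,0],[0,0,0],[0,0,0]],"yaw":[0,0,0,0,0,0,0,0,0,0,0,0,0,0,0,0]}' 40; python3 -m inch '{"dp":[[0,0,0],[0,0,0],[0,0,0],[0,0,0],[0,0,0],[0,0,0]],"yaw":[0,0,0,0,0,0]}' 10; python3 -m inch '{"dp":[[-10,0,0],[-30,0,0],[-40,0,0],[-40,0,0],[-30,0,0],[-20,0,0],[0,0,0],[0,0,0],[0,0,0],[0,0,0]],"yaw":[0,0,0,0,0,0,0,0,0,0]}'; python3 - <<'E'
from h import *
c=cap('wrist','w15'); s=bot.read_state();print(s['position'].round(4),s['force'])
E
```

```text
time_s: 23.53
position: [0.567, -0.329, 0.0677]
tcp_rot: [[0.002, -0.001, 1.0], [-0.002, 1.0, 0.001], [-1.0, -0.002, 0.002]]
force: [-0.4, 0.1, 0.2]
opening: 0.46
time_s: 24.03
position: [0.5664, -0.3283, 0.0667]
tcp_rot: [[0.0, -0.001, 1.0], [0.0, 1.0, 0.001], [-1.0, 0.0, 0.0]]
force: [-0.1, 0.5, 1.3]
opening: 0.223
time_s: 24.87
position: [0.5651, -0.3274, 0.2341]
tcp_rot: [[-0.004, -0.001, 1.0], [0.003, 1.0, 0.001], [-1.0, 0.003, -0.004]]
force: [0.4, 0.2, -1.7]
opening: 0.218
[ 0.5652 -0.3276  0.2341] [-0.09467394  0.11186745 -0.79702044]
```

View pics/w15.png

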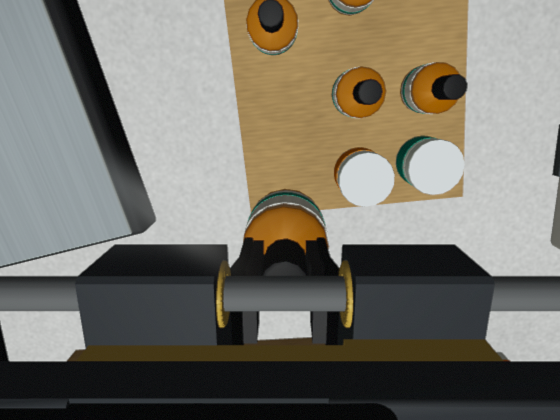

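```bash
python3 -m inch '{"dp":[[0,20,-2.8],[0,30.2,-2.8],[0,30.2,-2.8],[0,30.2,-2.8],[0,30.2,-2.8],[0,30.2,-2.8],[0,30.2,-2.8],[0,30.2,-2.8],[0,30.2,-2.8],[0,30.2,-2.8],[0,30.2,-2.8],[0,30.2,-2.8],[0,30.2,-2.8],[0,30.2,-2.8],[0,30.2,-2.8],[0,30.2,-2.8],[0,30.2,-2.7],[0,10.2,0],[0,0,0],[0,0,0]],"yaw":[0,0,0,0,0,0,0,0,0,0,0,0,0,0,0,0,0,0,0,0]}'; python3 -m inch '{"dp":[[0,0,0],[0,0,0],[10,0,0],[20,0,0],[0,0,0],[0,0,0]],"yaw":[0,0,0,0,0,0]}'; python3 - <<'E'
from h import *
c=cap('wrist','w16'); s=bot.read_state();print(s['position'].round(4),s['force'])
E
```

```text
time_s: 26.58
position: [0.518, 0.1848, 0.2355]
tcp_rot: [[-0.002, -0.002, 1.0], [-0.001, 1.0, 0.002], [-1.0, -0.001, -0.002]]
force: [-0.8, 0.3, -1.4]
opening: 0.22
time_s: 27.08
position: [0.5175, 0.184, 0.2052]
tcp_rot: [[-0.004, 0.001, 1.0], [-0.001, 1.0, -0.001], [-1.0, -0.001, -0.004]]
force: [-0.3, 0.6, -1.3]
opening: 0.219
[0.5184 0.1843 0.2061] [ 0.41255816 -0.1496072  -0.85372879]
```

View pics/w16.png

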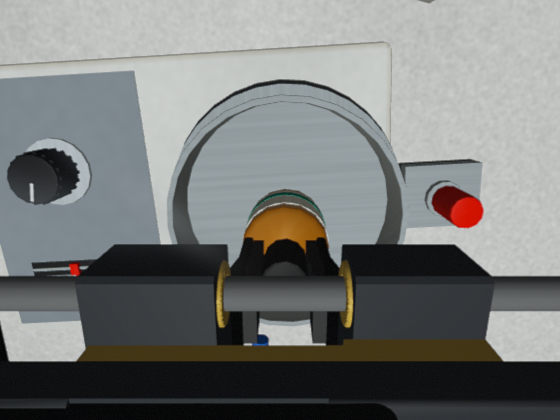

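```bash
python3 -m inch '{"dp":[[10,0.8,0],[15,0,0],[10,0,0],[6,0,0],[3,0,0],[2,0,0],[1,0,0],[0,0,0],[0,0,0]],"yaw":[0,0,0,0,0,0,0,0,0]}'; python3 -m inch '{"dp":[[1,0,0],[0,0,0],[0,0,0]],"yaw":[0,0,0]}'
```

```text
time_s: 27.88
position: [0.5188, 0.1859, 0.1599]
tcp_rot: [[0.001, -0.001, 1.0], [0.0, 1.0, 0.001], [-1.0, 0.0, 0.001]]
force: [0.2, 0.6, -0.8]
opening: 0.22
time_s: 28.13
position: [0.5187, 0.1859, 0.1587]
tcp_rot: [[0.001, -0.001, 1.0], [0.0, 1.0, 0.001], [-1.0, 0.0, 0.001]]
force: [1.1, 1.0, -0.9]
opening: 0.22
```

```bash
python3 -m inch '{"dp":[[1,0,0],[0,0,0],[0,0,0]],"yaw":[0,0,0]}'; python3 -m inch '{"dp":[[0,0,0],[0,0,0],[0,0,0]],"yaw":[0,0,0]}'
```

```text
time_s: 28.38
position: [0.519, 0.1861, 0.1586]
tcp_rot: [[0.002, -0.001, 1.0], [0.001, 1.0, 0.001], [-1.0, 0.001, 0.002]]
force: [-1.6, 1.7, 5.4]
opening: 0.221
time_s: 28.63
position: [0.519, 0.1861, 0.1586]
tcp_rot: [[0.002, -0.001, 1.0], [0.0, 1.0, 0.001], [-1.0, 0.0, 0.002]]
force: [-0.4, 0.3, 5.7]
opening: 0.22
```

```bash
python3 -m inch '{"dp":[[0,0,0],[0,0,0],[0,0,0],[-8,0,0],[-20,0,0],[-30,0,15],[-30,0,25],[-20,0,15],[0,0,0],[0,0,0],[0,0,0]],"yaw":[0,0,0,0,0,0,0,0,0,0,0]}' 32; python3 - <<'E'
from h import *
c=cap('wrist','w17'); s=bot.read_state();im=np.ascontiguousarray(c['color']);print(s['position'].round(4))
for x0,y0,r,z,col in [(.5178,.187,.0725,.094,(255,0,0)),(.5178,.187,.0725,.131,(0,255,0)),(.5178,.187,.010,.171,(255,255,0))]:
    pts=np.array([proj(c,[x0+r*np.cos(t),y0+r*np.sin(t),z]) for t in np.linspace(0,6.28,90)])
    cv2.polylines(im,[pts.round().astype(int)],True,col)
cv2.imwrite('pics/w17o.png',im[:,:,::-1])
E
```

```text
time_s: 29.55
position: [0.5718, 0.1857, 0.2644]
tcp_rot: [[-0.003, -0.001, 1.0], [-0.0, 1.0, 0.001], [-1.0, -0.0, -0.003]]
force: [0.3, -0.5, -0.7]
opening: 0.371
[0.5713 0.1857 0.2639]
```

View pics/w17o.png

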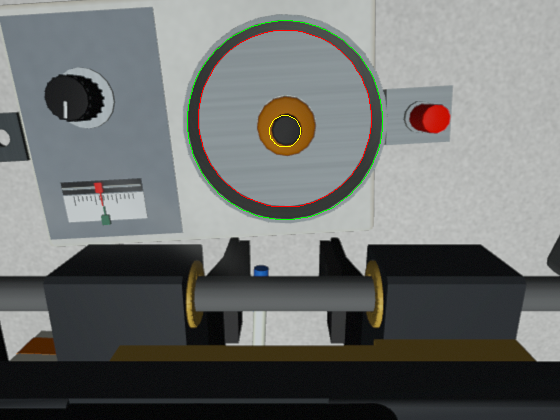

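```bash
python3 -m inch '{"dp":[[0,-27.1,-6.4],[0,-27.1,-6.4],[0,-27.1,-6.4],[0,-27.1,-6.4],[0,-27.1,-6.4],[0,-27.1,-6.4],[0,-27.1,-6.4],[0,-27.1,-6.4],[0,-27.1,-6.4],[0,-27.1,-6.3],[0,-27.1,-6.3],[0,-27.1,-6.3],[0,-27.1,-6.3],[0,-27.1,-6.3],[30,0,0],[35,0,0],[0,0,0],[0,0,0]],"yaw":[0,0,0,0,0,0,0,0,0,0,0,0,0,0,0,0,0,0]}' 40; python3 -m inch '{"dp":[[20,0,0],[25,0,0],[25,0,0],[20,0,0],[15,0,0],[10,0,0],[7,0,0],[5,0,0],[4,0,0],[0,0,0],[0,0,0],[0,0,0]],"yaw":[0,0,0,0,0,0,0,0,0,0,0,0]}'
```

```text
time_s: 31.1
position: [0.4821, -0.1919, 0.1982]
tcp_rot: [[-0.007, -0.0, 1.0], [0.005, 1.0, 0.001], [-1.0, 0.005, -0.007]]
force: [-0.3, -0.6, 0.3]
opening: 0.464
time_s: 32.1
position: [0.485, -0.1939, 0.0701]
tcp_rot: [[0.001, -0.001, 1.0], [-0.001, 1.0, 0.001], [-1.0, -0.001, 0.001]]
force: [-0.6, -1.0, 0.7]
opening: 0.463
```

```bash
python3 -m inch '{"dp":[[3.5,0,-2],[0,0,0],[0,0,0],[0,0,0]],"yaw":[0,0,0,0]}';  python3 -m inch '{"dp":[[0,0,0],[0,0,0],[0,0,0],[0,0,0],[0,0,0],[0,0,0]],"yaw":[0,0,0,0,0,0]}' 10; python3 -m inch '{"dp":[[-10,0,0],[-30,0,0],[-40,0,0],[-40,0,0],[-30,0,0],[-20,0,0],[0,0,0],[0,0,0],[0,0,0],[0,0,0]],"yaw":[0,0,0,0,0,0,0,0,0,0]}'
```

```text
time_s: 32.43
position: [0.4825, -0.1937, 0.066]
tcp_rot: [[-0.0, -0.0, 1.0], [0.0, 1.0, 0.0], [-1.0, 0.0, -0.0]]
force: [-0.3, 0.8, 0.2]
opening: 0.46
time_s: 32.93
position: [0.4826, -0.1936, 0.0659]
tcp_rot: [[0.0, -0.001, 1.0], [-0.0, 1.0, 0.001], [-1.0, -0.0, 0.0]]
force: [-0.8, -0.0, -0.1]
opening: 0.221
time_s: 33.77
position: [0.4814, -0.1928, 0.2343]
tcp_rot: [[-0.003, -0.001, 1.0], [0.002, 1.0, 0.001], [-1.0, 0.002, -0.003]]
force: [0.4, -0.3, -1.5]
opening: 0.215
```

```bash
python3 -m inch '{"dp":[[-4,20,4.2],[-4,30,4.2],[-4,30,4.2],[-4,30,4.2],[-4,30,4.2],[-4,30,4.2],[-4,30,4.2],[0,30,4.2],[0,30,4.3],[0,30,4.3],[0,30,4.3],[0,30,4.3],[0,30,4.3],[0,30,4.3],[0,10,0],[0,0,0],[0,0,0],[0,0,0],[0,0,0]],"yaw":[0,0,0,0,0,0,0,0,0,0,0,0,0,0,0,0,0,0,0]}'; python3 -m inch '{"dp":[[0,0,0],[10,0,0],[20,0,0],[25,0,0],[15,0,0],[8,0,0],[0,0,0],[0,0,0],[0,0,0],[0,0,0]],"yaw":[0,0,0,0,0,0,0,0,0,0]}'
```

```text
time_s: 35.35
position: [0.5415, 0.2249, 0.2634]
tcp_rot: [[-0.001, 0.001, 1.0], [-0.001, 1.0, -0.001], [-1.0, -0.001, -0.001]]
force: [0.1, -0.6, -0.7]
opening: 0.222
time_s: 36.18
position: [0.5427, 0.2266, 0.1872]
tcp_rot: [[0.003, -0.001, 1.0], [0.001, 1.0, 0.001], [-1.0, 0.001, 0.003]]
force: [-0.4, 0.8, 0.2]
opening: 0.215
```

```bash
python3 -m inch '{"dp":[[7,0,0],[7,0,0],[6,0,0],[4,0,0],[2,0,0],[1,0,0],[0,0,0],[0,0,0]],"yaw":[0,0,0,0,0,0,0,0]}'; python3 -m inch '{"dp":[[1,0,0],[1,0,0],[0,0,0],[0,0,0]],"yaw":[0,0,0,0]}'
```

```text
time_s: 36.85
position: [0.5419, 0.2265, 0.159]
tcp_rot: [[0.0, -0.001, 1.0], [0.0, 1.0, 0.001], [-1.0, 0.0, 0.0]]
force: [-0.2, 0.4, -1.2]
opening: 0.227
time_s: 37.18
position: [0.5422, 0.2267, 0.1579]
tcp_rot: [[0.002, -0.001, 1.0], [0.0, 1.0, 0.001], [-1.0, 0.0, 0.002]]
force: [-0.5, 0.5, 4.7]
opening: 0.221
```

```bash
python3 -m inch '{"dp":[[0,0,0],[0,0,0],[0,0,0],[-8,0,0],[-20,0,0],[-30,0,0],[-25,0,0],[0,-10,0],[0,-20,0],[0,-30,-5],[0,-30,-5],[0,-30,-5],[0,-30,-5],[0,-30,-5],[0,-30,-5],[0,-30,-5],[0,-30,-5],[0,-30,-5],[0,-30,-5],[0,-30,-5]],"yaw":[0,0,0,0,0,0,0,0,0,0,0,0,0,0,0,0,0,0,0,0]}' 32;  python3 -m inch '{"dp":[[0,-30,-1],[0,-30,0],[0,-30,0],[0,-26.7,0],[0,-10,0],[30,0,0],[35,0,0],[30,0,0],[25,0,0],[20,0,0],[12,0,0],[7,0,0],[5,0,0],[0,0,0],[0,0,0],[0,0,0],[0,0,0]],"yaw":[0,0,0,0,0,0,0,0,0,0,0,0,0,0,0,0,0]}' 40; python3 - <<'E'
from h import *
c=cap('wrist','w18'); s=bot.read_state();print(s['position'].round(4))
E
```

```text
time_s: 38.85
position: [0.4861, -0.1351, 0.2399]
tcp_rot: [[-0.0, -0.0, 1.0], [0.0, 1.0, 0.0], [-1.0, 0.0, -0.0]]
force: [0.1, -0.6, -0.1]
opening: 0.365
time_s: 40.27
position: [0.4866, -0.2607, 0.0769]
tcp_rot: [[0.002, -0.001, 1.0], [-0.001, 1.0, 0.001], [-1.0, -0.001, 0.002]]
force: [1.5, 0.2, 0.3]
opening: 0.46
[ 0.4865 -0.2607  0.0768]
```

View pics/w18.png

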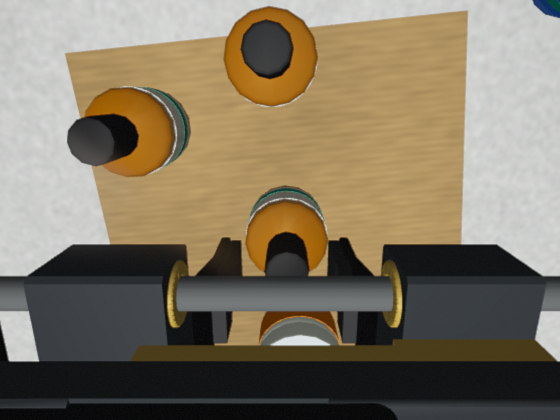

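```bash
python3 - <<'E'
from h import *
c=cap('wrist'); s=bot.read_state();print(s['position'].round(4))
for u,v in [(267,45),(92,141)]: print(ray(c,u,v,.079).round(4)+[.0006,-.0017,0])
E
python3 -m inch '{"dp":[[6,0,0],[4.5,0,0],[0,0,0],[0,0,0],[0,0,0]],"yaw":[0,0,0,0,0]}'; python3 -m inch '{"dp":[[0,0,0],[0,0,0],[0,0,0],[0,0,0],[0,0,0],[0,0,0]],"yaw":[0,0,0,0,0,0]}' 10; python3 -m inch '{"dp":[[-10,0,0],[-30,0,0],[-40,0,0],[-40,0,0],[-40,0,0],[-35,0,0],[0,0,0],[0,0,0]],"yaw":[0,0,0,0,0,0,0,0]}'
```

```text
[ 0.4864 -0.2606  0.0767]
[ 0.3942 -0.2675  0.079 ]
[ 0.4293 -0.337   0.079 ]
time_s: 40.78
position: [0.4859, -0.2602, 0.0652]
tcp_rot: [[-0.0, -0.001, 1.0], [0.0, 1.0, 0.001], [-1.0, 0.0, -0.0]]
force: [-0.1, 0.2, -0.4]
opening: 0.459
time_s: 41.28
position: [0.4861, -0.2603, 0.0655]
tcp_rot: [[0.0, -0.001, 1.0], [-0.0, 1.0, 0.001], [-1.0, -0.0, 0.0]]
force: [0.5, -1.0, 0.3]
opening: 0.218
time_s: 41.95
position: [0.487, -0.261, 0.2636]
tcp_rot: [[0.005, -0.001, 1.0], [-0.004, 1.0, 0.001], [-1.0, -0.004, 0.005]]
force: [0.2, 0.0, -1.6]
opening: 0.223
```

```bash
python3 -m inch '{"dp":[[0,20,0.6],[0,30,0.6],[0,30,0.6],[0,30,0.6],[0,30,0.6],[0,30,0.6],[0,30,0.6],[0,30,0.6],[0,30,0.6],[0,30,0.6],[0,30,0.6],[0,30,0.6],[0,30,0.6],[0,30,0.6],[0,30,0.5],[0,30,0],[0,16.7,0],[0,0,0],[0,0,0],[0,0,0]],"yaw":[0,0,0,0,0,0,0,0,0,0,0,0,0,0,0,0,0,0,0,0]}'; python3 -m inch '{"dp":[[0,0,0],[10,0,0],[20,0,0],[22,0,0],[13,0,0],[8,0,0],[0,0,0],[0,0,0],[0,0,0],[0,0,0]],"yaw":[0,0,0,0,0,0,0,0,0,0]}'
```

```text
time_s: 43.62
position: [0.4936, 0.2256, 0.2591]
tcp_rot: [[-0.003, -0.001, 1.0], [-0.001, 1.0, 0.001], [-1.0, -0.001, -0.003]]
force: [-0.7, 0.8, -1.9]
opening: 0.221
time_s: 44.45
position: [0.4955, 0.2264, 0.1884]
tcp_rot: [[0.002, -0.0, 1.0], [0.0, 1.0, 0.0], [-1.0, 0.0, 0.002]]
force: [0.0, 0.0, -0.6]
opening: 0.219
```

```bash
python3 -m inch '{"dp":[[7,0,0],[7,0,0],[6,0,0],[4,0,0],[2.5,0,0],[1.5,0,0],[0,0,0],[0,0,0]],"yaw":[0,0,0,0,0,0,0,0]}'; python3 -m inch '{"dp":[[1,0,0],[1,0,0],[0,0,0],[0,0,0]],"yaw":[0,0,0,0]}'
```

```text
time_s: 45.12
position: [0.4947, 0.2264, 0.1594]
tcp_rot: [[0.0, -0.001, 1.0], [-0.0, 1.0, 0.001], [-1.0, -0.0, 0.0]]
force: [-0.6, 0.3, -1.1]
opening: 0.22
time_s: 45.45
position: [0.4947, 0.2264, 0.1575]
tcp_rot: [[0.0, -0.001, 1.0], [0.0, 1.0, 0.001], [-1.0, 0.0, 0.0]]
force: [-0.0, 0.8, -1.8]
opening: 0.219
```

```bash
python3 -m inch '{"dp":[[0.8,0,0],[0,0,0],[0,0,0]],"yaw":[0,0,0]}'; python3 -m inch '{"dp":[[0,0,0],[0,0,0],[0,0,0],[-8,0,0],[-20,0,0],[-30,0,0],[-25,0,0],[0,-10,0],[0,-20,0],[0,-30,-5],[0,-30,-5],[0,-30,-5],[0,-30,-5],[0,-30,-5],[0,-30,-5],[0,-30,-5],[0,-30,-5],[0,-30,-5],[0,-30,-5],[0,-30,-5]],"yaw":[0,0,0,0,0,0,0,0,0,0,0,0,0,0,0,0,0,0,0,0]}' 32;  python3 -m inch '{"dp":[[0,-30,-5],[0,-30,-5],[0,-30,-0.5],[0,-30,0],[0,-30,0],[0,-30,0],[0,-23.4,0],[30,0,0],[35,0,0],[30,0,0],[25,0,0],[15,0,0],[10,0,0],[5,0,0],[0,0,0],[0,0,0],[0,0,0],[0,0,0]],"yaw":[0,0,0,0,0,0,0,0,0,0,0,0,0,0,0,0,0,0]}' 40; python3 - <<'E'
from h import *
c=cap('wrist','w19'); s=bot.read_state();print(s['position'].round(4))
E
```

```text
time_s: 45.7
position: [0.4949, 0.2266, 0.1574]
tcp_rot: [[0.001, -0.001, 1.0], [0.0, 1.0, 0.001], [-1.0, 0.0, 0.001]]
force: [-0.9, 0.5, 5.5]
opening: 0.216
time_s: 47.37
position: [0.4389, -0.1351, 0.2394]
tcp_rot: [[-0.001, -0.0, 1.0], [0.0, 1.0, 0.0], [-1.0, 0.0, -0.001]]
force: [0.3, -0.2, -0.2]
opening: 0.369
time_s: 48.87
position: [0.4301, -0.3377, 0.0908]
tcp_rot: [[0.002, -0.001, 1.0], [-0.002, 1.0, 0.001], [-1.0, -0.002, 0.002]]
force: [-0.3, 0.0, 0.9]
opening: 0.46
[ 0.43   -0.3376  0.0907]
```

View pics/w19.png

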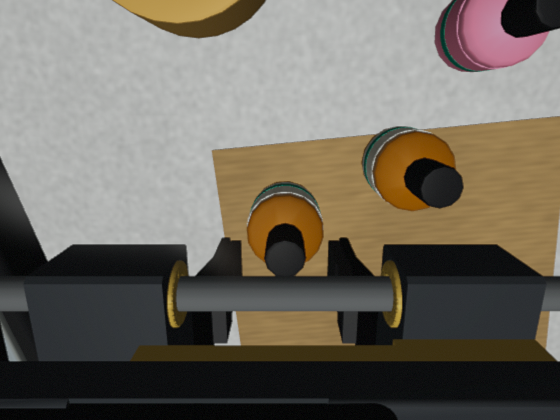

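```bash
python3 - <<'E'
from h import *
c=cap('wrist'); s=bot.read_state();print(s['position'].round(4))
for u,v in [(441,188),(285.5,258)]: print(ray(c,u,v,.079).round(4)+[.0006,-.0017,0])
E
python3 -m inch '{"dp":[[12,0,0],[8,0,0],[4.8,0,0],[0,0,0],[0,0,0],[0,0,0]],"yaw":[0,0,0,0,0,0]}'; python3 -m inch '{"dp":[[0,0,0],[0,0,0],[0,0,0],[0,0,0],[0,0,0],[0,0,0]],"yaw":[0,0,0,0,0,0]}' 10; python3 -m inch '{"dp":[[-10,0,0],[-30,0,0],[-40,0,0],[-40,0,0],[-40,0,0],[-35,0,0],[0,0,0],[0,0,0]],"yaw":[0,0,0,0,0,0,0,0]}'
```

```text
[ 0.4299 -0.3374  0.0906]
[ 0.3952 -0.2682  0.079 ]
[ 0.429  -0.3375  0.079 ]
time_s: 49.47
position: [0.4296, -0.3372, 0.065]
tcp_rot: [[0.0, -0.001, 1.0], [-0.0, 1.0, 0.001], [-1.0, -0.0, 0.0]]
force: [0.4, 1.3, 0.5]
opening: 0.458
time_s: 49.97
position: [0.4296, -0.3372, 0.065]
tcp_rot: [[0.0, -0.001, 1.0], [-0.0, 1.0, 0.001], [-1.0, -0.0, 0.0]]
force: [-0.2, 0.2, 0.3]
opening: 0.221
time_s: 50.63
position: [0.4302, -0.3378, 0.2629]
tcp_rot: [[0.004, -0.001, 1.0], [-0.005, 1.0, 0.001], [-1.0, -0.005, 0.004]]
force: [0.6, 0.2, -1.4]
opening: 0.223
```

```bash
python3 -m inch '{"dp":[[0,20,7.5],[0,30,7.5],[0,30,7.5],[0,30,7.5],[0,30,7.5],[0,30,7.5],[0,30,7.5],[0,30,7.5],[0,30,7.5],[0,30,7.5],[0,30,7.5],[0,30,7.5],[0,30,7.5],[0,30,7.5],[0,30,7.4],[0,30,0],[0,12.2,0],[0,0,0],[0,0,0],[0,0,0]],"yaw":[0,0,0,0,0,0,0,0,0,0,0,0,0,0,0,0,0,0,0,0]}'; python3 -m inch '{"dp":[[0,0,0],[10,0,0],[20,0,0],[22,0,0],[13,0,0],[8,0,0],[0,0,0],[0,0,0],[0,0,0],[0,0,0]],"yaw":[0,0,0,0,0,0,0,0,0,0]}'
```

```text
time_s: 52.3
position: [0.5409, 0.1442, 0.2589]
tcp_rot: [[-0.002, -0.0, 1.0], [-0.001, 1.0, 0.0], [-1.0, -0.001, -0.002]]
force: [-0.5, -0.5, -0.6]
opening: 0.225
time_s: 53.13
position: [0.5424, 0.1451, 0.1879]
tcp_rot: [[0.002, -0.0, 1.0], [0.0, 1.0, 0.0], [-1.0, 0.0, 0.002]]
force: [0.3, 0.4, -1.3]
opening: 0.222
```

```bash
python3 -m inch '{"dp":[[7,0,0],[7,0,0],[6,0,0],[4,0,0],[2.5,0,0],[1.5,0,0],[0,0,0],[0,0,0]],"yaw":[0,0,0,0,0,0,0,0]}'; python3 -m inch '{"dp":[[1,0,0],[1,0,0],[0.8,0,0],[0,0,0],[0,0,0]],"yaw":[0,0,0,0,0]}'
```

```text
time_s: 53.8
position: [0.5417, 0.1452, 0.1588]
tcp_rot: [[0.0, -0.001, 1.0], [-0.0, 1.0, 0.001], [-1.0, -0.0, 0.0]]
force: [-0.0, 0.6, -1.3]
opening: 0.221
time_s: 54.22
position: [0.5419, 0.1452, 0.1569]
tcp_rot: [[0.001, -0.001, 1.0], [-0.0, 1.0, 0.001], [-1.0, -0.0, 0.001]]
force: [-1.9, 0.3, 4.5]
opening: 0.219
```

```bash
python3 -m inch '{"dp":[[0,0,0],[0,0,0],[0,0,0],[-8,0,0],[-20,0,0],[-30,0,0],[-25,0,0],[0,-10,0],[0,-20,-10],[0,-30,-12],[0,-30,-12],[0,-30,-12],[0,-30,-12],[0,-30,-12],[0,-30,-12],[0,-30,-12],[0,-30,-12],[0,-30,-12],[0,-30,-12],[0,-30,-12]],"yaw":[0,0,0,0,0,0,0,0,0,0,0,0,0,0,0,0,0,0,0,0]}' 32;  python3 -m inch '{"dp":[[0,-30,-5],[0,-23,0],[0,0,0],[30,0,0],[35,0,0],[30,0,0],[25,0,0],[15,0,0],[10,0,0],[5,0,0],[0,0,0],[0,0,0],[0,0,0],[0,0,0]],"yaw":[0,0,0,0,0,0,0,0,0,0,0,0,0,0]}' 40; python3 - <<'E'
from h import *
c=cap('wrist','w20'); s=bot.read_state();print(s['position'].round(4))
E
```

```text
time_s: 55.88
position: [0.3986, -0.2162, 0.2389]
tcp_rot: [[-0.0, -0.0, 1.0], [0.0, 1.0, 0.0], [-1.0, 0.0, -0.0]]
force: [0.5, 0.4, 0.1]
opening: 0.369
time_s: 57.05
position: [0.3953, -0.2682, 0.0899]
tcp_rot: [[0.001, -0.001, 1.0], [-0.001, 1.0, 0.001], [-1.0, -0.001, 0.001]]
force: [0.3, -1.5, 0.1]
opening: 0.456
[ 0.3953 -0.2682  0.0899]
```

View pics/w20.png

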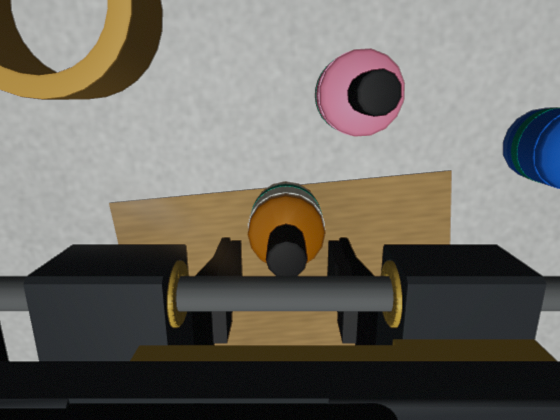

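```bash
python3 -m inch '{"dp":[[12,0,0],[8,0,0],[4.5,0,0],[0,0,0],[0,0,0],[0,0,0]],"yaw":[0,0,0,0,0,0]}'; python3 -m inch '{"dp":[[0,0,0],[0,0,0],[0,0,0],[0,0,0],[0,0,0],[0,0,0]],"yaw":[0,0,0,0,0,0]}' 10; python3 -m inch '{"dp":[[-10,0,0],[-30,0,0],[-40,0,0],[-40,0,0],[-40,0,0],[-35,0,0],[0,0,0],[0,0,0]],"yaw":[0,0,0,0,0,0,0,0]}'; python3 -m inch '{"dp":[[0,20,7.7],[0,30,7.7],[0,30,7.7],[0,30,7.7],[0,30,7.7],[0,30,7.7],[0,30,7.7],[0,30,7.7],[0,30,7.7],[0,30,7.7],[0,30,7.7],[0,30,7.7],[0,30,7.4],[0,30,0],[0,3.2,0],[0,0,0],[0,0,0],[0,0,0]],"yaw":[0,0,0,0,0,0,0,0,0,0,0,0,0,0,0,0,0,0]}'; python3 -m inch '{"dp":[[0,0,0],[10,0,0],[20,0,0],[22,0,0],[13,0,0],[8,0,0],[0,0,0],[0,0,0],[0,0,0],[0,0,0]],"yaw":[0,0,0,0,0,0,0,0,0,0]}'
```

```text
time_s: 57.6
position: [0.3949, -0.268, 0.0647]
tcp_rot: [[0.0, -0.001, 1.0], [-0.0, 1.0, 0.001], [-1.0, -0.0, 0.0]]
force: [0.2, 0.2, -0.8]
opening: 0.458
time_s: 58.1
position: [0.3949, -0.2679, 0.0647]
tcp_rot: [[0.0, -0.001, 1.0], [-0.0, 1.0, 0.001], [-1.0, -0.0, 0.0]]
force: [0.8, 0.1, 1.0]
opening: 0.219
time_s: 58.77
position: [0.3956, -0.2685, 0.2621]
tcp_rot: [[0.004, -0.001, 1.0], [-0.004, 1.0, 0.001], [-1.0, -0.004, 0.004]]
force: [-1.3, 0.7, -1.9]
opening: 0.22
time_s: 60.27
position: [0.4936, 0.1443, 0.2586]
tcp_rot: [[-0.002, 0.0, 1.0], [-0.001, 1.0, -0.0], [-1.0, -0.001, -0.002]]
force: [-0.2, 0.3, -0.0]
opening: 0.218
time_s: 61.1
position: [0.4952, 0.1454, 0.1875]
tcp_rot: [[0.002, -0.0, 1.0], [0.0, 1.0, 0.0], [-1.0, 0.0, 0.002]]
force: [0.7, -1.0, -1.1]
opening: 0.22
```

```bash
python3 -m inch '{"dp":[[7,0,0],[7,0,0],[6,0,0],[4,0,0],[2.5,0,0],[1.5,0,0],[0,0,0],[0,0,0]],"yaw":[0,0,0,0,0,0,0,0]}'; python3 -m inch '{"dp":[[1,0,0],[1,0,0],[0.8,0,0],[0,0,0],[0,0,0]],"yaw":[0,0,0,0,0]}'; python3 -m inch '{"dp":[[0,0,0],[0,0,0],[0,0,0],[-8,0,0],[-20,0,0],[-30,0,0],[-25,0,0],[0,0,15],[-20,20,25],[-20,20,25],[0,0,15],[0,0,0],[0,0,0],[0,0,0],[0,0,0]],"yaw":[0,0,0,0,0,0,0,0,0,0,0,0,0,0,0]}' 32; python3 - <<'E'
from h import *
c=cap('wrist','w21'); s=bot.read_state();im=np.ascontiguousarray(c['color']);print(s['position'].round(4))
K=[(.5178,.187,.0725,.094,(255,0,0)),(.5178,.187,.010,.171,(255,255,0))]
K+=[(.5178+a,.187+b,.010,.171,(255,255,0)) for a in (-.0235,.0235) for b in (-.0407,.0407)]
for x0,y0,r,z,col in K:
    pts=np.array([proj(c,[x0+r*np.cos(t),y0+r*np.sin(t),z]) for t in np.linspace(0,6.28,90)])
    cv2.polylines(im,[pts.round().astype(int)],True,col)
cv2.imwrite('pics/w21o.png',im[:,:,::-1]); cap('side','s21');cap('top','t21')
E
```

```text
time_s: 61.77
position: [0.4945, 0.1454, 0.1585]
tcp_rot: [[-0.0, -0.001, 1.0], [-0.0, 1.0, 0.001], [-1.0, -0.0, -0.0]]
force: [0.9, 0.5, -0.9]
opening: 0.22
time_s: 62.18
position: [0.4948, 0.1456, 0.1566]
tcp_rot: [[0.001, -0.001, 1.0], [0.0, 1.0, 0.001], [-1.0, 0.0, 0.001]]
force: [-1.4, 0.1, 5.9]
opening: 0.222
time_s: 63.43
position: [0.5726, 0.185, 0.2779]
tcp_rot: [[-0.003, -0.0, 1.0], [-0.0, 1.0, 0.0], [-1.0, -0.0, -0.003]]
force: [0.0, 0.5, -0.5]
opening: 0.371
[0.5728 0.185  0.2781]
```

View pics/w21o.png

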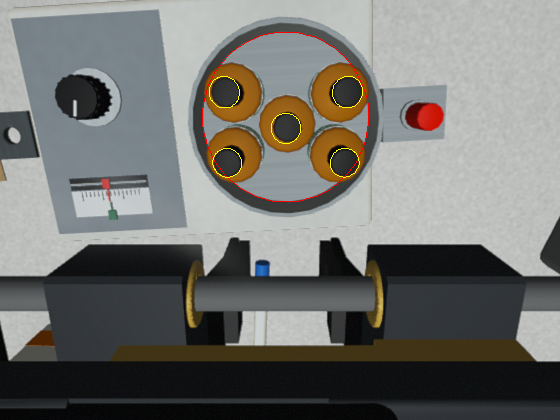

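View pics/s21.png

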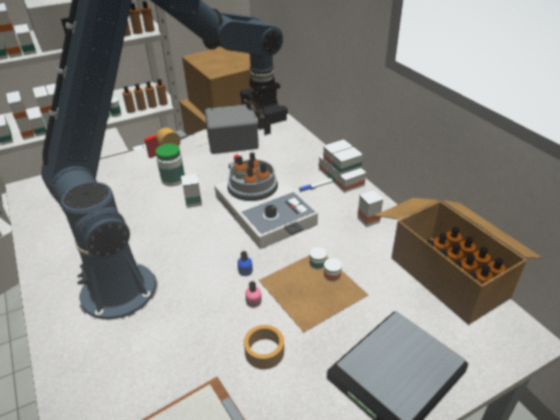

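```bash
python3 - <<'E'
from h import *
c=cap('wrist'); im=c['color']; 
h=cv2.cvtColor(im,cv2.COLOR_RGB2HSV)
m=((h[:,:,0]<8)|(h[:,:,0]>172))&(h[:,:,1]>150)&(h[:,:,2]>180); m[:,:380]=0
n,l,st,ce=cv2.connectedComponentsWithStats(m.astype(np.uint8))
i=1+np.argmax(st[1:,4]);print(st[i],ce[i],'pin top',ray(c,*ce[i],.134).round(4))
a=cv2.resize(im[165:230,55:165][:,:,::-1],None,fx=5,fy=5,interpolation=cv2.INTER_CUBIC)
b=cv2.resize(im[75:140,375:455][:,:,::-1],None,fx=3,fy=5,interpolation=cv2.INTER_CUBIC)
cv2.imwrite('pics/w22.png',np.hstack([a,b]))
E
```

```text
[418 102  26  27 527] [430.11764706 115.20493359] pin top [0.512  0.2983 0.134 ]
```

View pics/w22.png

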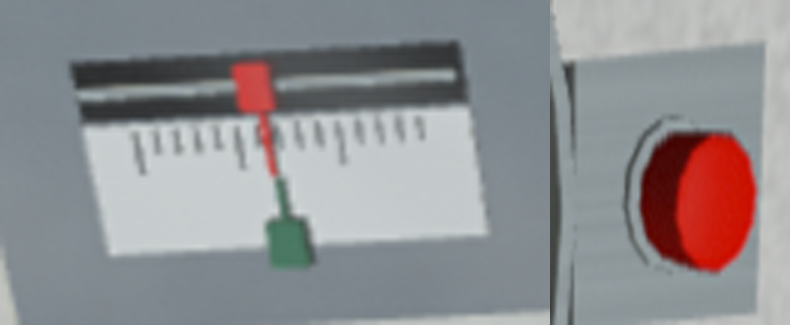

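```bash
python3 -m inch '{"dp":[[-20,0,0],[-20,0,0],[0,0,0],[0,0,0],[0,0,0],[0,0,0]],"yaw":[0,0,0,0,0,0]}'; python3 -c "
from rig import bot
print(bot.read_state()['force']); bot.hand_in()"
```

```text
time_s: 64.13
position: [0.5735, 0.1853, 0.3175]
tcp_rot: [[-0.003, -0.001, 1.0], [-0.0, 1.0, 0.001], [-1.0, -0.0, -0.003]]
force: [0.4, -0.4, 0.4]
opening: 0.365
[ 0.43513988 -0.44289594  0.36231049]
the job is handed in; nothing more can be done
```

The shaker is set up and the job is handed in, at 64 s of the 208 s allowed. Handing in gives no verdict, so what follows rests on my own checks.

- **Lock pin:** I took it from the parking bracket and drove it home, which pulled the pan about 2.6° into line. The collar met the ear at about 10 N. In the last picture it stood upright, with its top within about 1 mm of where a seated pin's should be. I inferred the pan's alignment from the seated pin and the pan outline, and did not measure the angle again afterwards.
- **Pointer:** I turned the knob about 61° clockwise. In the close view the pointer tip met the green line to within about 0.5 mm, and a later, more distant view looked the same.
- **Bottles:** Five amber bottles were on the pad. One had shifted a few centimetres before I reached it, so I measured its position again before picking it up. Each was lowered until it touched the pan floor, then released: one in the middle and four round it at about 47 mm. All five caps matched their planned positions in the final picture.
- **Everything else:** Both white jars were standing on the pad in the last side picture. I did not measure how far they or the other bench items had moved, but nothing in that picture looked out of place.

No check failed. The wrist camera and the arm's own position reading disagreed by about 1.7 mm sideways, and I corrected for that in every move after lifting the pin.

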